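Put the fresh honey samples under the bolted hatch

TASK

Lift the handle of the sample chest's barrel bolt out of its notch, draw the bolt, slide the clear hatch right back, and stand every lidded honey jar that stands on the table to the right of the chest (seen from the robot) upright in a free bay of the chest, one to a bay, setting each down gently; the jars already in the chest stay in their bays. Then slide the hatch fully shut against its stop, push the bolt fully home through the hatch's eye and lower its handle into the notch. Leave the open pot, the tall bottle and the scale where they are.

Things in the scene. Friction and masses are not known exactly. Their poses are not given: they have to be found in the camera images.
- chest: Sample chest: open aluminium box fixed to the table, 160 mm (x, away from the robot) by 382 mm (y) by 88 mm high, under a clear sliding hatch; origin at the centre of its underside, z up, yaw varies. Floor 6 mm, walls 8 mm thick. Four 4 mm dividers, tops 64 mm above the table, make five bays in a row along y, each 70 mm wide (y) and 144 mm long (x), at y = -0.148, -0.074, 0, 0.074, 0.148.
- bay1 (a point): Point on the floor of bay 1 (6 mm above the table), at chest x = -0.012, y = -0.148. A good spot for a jar, clear of the open hatch (its eye then begins at chest x = 0.048); let the fingers close along chest x.
- bay2 (a point): Point on the floor of bay 2 (6 mm above the table), at chest x = -0.012, y = -0.074. A good spot for a jar, clear of the open hatch (its eye then begins at chest x = 0.048); let the fingers close along chest x.
- bay3 (a point): Point on the floor of bay 3 (6 mm above the table), at chest x = -0.012, y = 0.000. A good spot for a jar, clear of the open hatch (its eye then begins at chest x = 0.048); let the fingers close along chest x.
- bay4 (a point): Point on the floor of bay 4 (6 mm above the table), at chest x = -0.012, y = 0.074. A good spot for a jar, clear of the open hatch (its eye then begins at chest x = 0.048); let the fingers close along chest x.
- bay5 (a point): Point on the floor of bay 5 (6 mm above the table), at chest x = -0.012, y = 0.148. A good spot for a jar, clear of the open hatch (its eye then begins at chest x = 0.048); let the fingers close along chest x.
- hatch (a joint): Slide of the hatch, m: 0 fully shut, 0.16 fully back (moved along chest +x, away from the robot, on rails that reach back to chest x = 0.245); a stop at each end. About 2 N friction; it stays where it is left. The hatch lies 90 to 98 mm above the table.
- hatch_eye (a point): Middle of the eye on the hatch's front edge (on the bolt's axis when shut), 16 mm long along chest y, 28 mm along x, top 125 mm above the table. At chest x = -0.098, y = 0.060, z = 0.108 when shut. The shot rod passes through it with 3 mm play and holds the hatch; a rod put out while the hatch is open keeps it from shutting.
- hatch_grip (a point): Grip point of the hatch: midway along an upright bar 12 mm thick (chest x), 70 mm long (chest y), standing on the hatch from 96 to 126 mm above the table; the point is 8 mm below the bar's top. At chest x = -0.045, y = 0 when shut; moves with the hatch.
- bolt (a joint): Slide of the barrel bolt's rod (10 mm thick), m: 0 fully home through the hatch's eye, 0.06 fully drawn (moved along chest -y); stops at both ends, about 1.5 N friction. It frees the hatch from 0.035 on. The bolt lies along chest y on a ledge outside the chest's front wall (the robot's side), its axis at chest x = -0.098, z = 0.108.
- handle (a joint): Angle of the bolt's handle about the rod, rad: 0 level towards the robot (chest -x), 1.5 nearly upright, stops there; it falls by its own weight. A plate 15 mm in front of the rod's axis, top 10 mm above it, has a 14 mm notch at bolt = 0 and at bolt = 0.06. Handle down in a notch, the bolt cannot slide; from 0.9 rad up it passes over the plate; between the notches it rests at about 0.8.
- knob (a point): Centre of the round 18 mm knob at the end of the bolt's handle, 43 mm from the rod's axis; the stem is 10 mm thick. Lowered it is at chest x = -0.141, z = 0.108, and y = 0 with the bolt home, y = -0.06 with it drawn. Pinch it with the fingers closing along chest y: it turns between them.
- fresh1: Fresh jar (may be absent): closed glass honey jar with a yellow screw lid, an upright cylinder 54 mm across and 70 mm tall (the lid is the top 20 mm, same width), heavy-bottomed, 0.2 to 0.37 kg; origin at the centre of its underside, z along the jar. Starts on the open table to the right of the chest.
- fresh2: Fresh jar (may be absent): closed glass honey jar with a yellow screw lid, an upright cylinder 54 mm across and 70 mm tall (the lid is the top 20 mm, same width), heavy-bottomed, 0.2 to 0.37 kg; origin at the centre of its underside, z along the jar. Starts on the open table to the right of the chest.
- fresh3: Fresh jar (may be absent): closed glass honey jar with a yellow screw lid, an upright cylinder 54 mm across and 70 mm tall (the lid is the top 20 mm, same width), heavy-bottomed, 0.2 to 0.37 kg; origin at the centre of its underside, z along the jar. Starts on the open table to the right of the chest.
- stored1: Stored jar (may be absent): closed glass honey jar with a yellow screw lid, an upright cylinder 54 mm across and 70 mm tall (the lid is the top 20 mm, same width), heavy-bottomed, 0.2 to 0.37 kg; origin at the centre of its underside, z along the jar. Starts standing in bay 1 of the chest (counting from chest y = -0.148), near chest x = -0.012, and stays in that bay.
- stored2: Stored jar (may be absent): closed glass honey jar with a yellow screw lid, an upright cylinder 54 mm across and 70 mm tall (the lid is the top 20 mm, same width), heavy-bottomed, 0.2 to 0.37 kg; origin at the centre of its underside, z along the jar. Starts standing in bay 2 of the chest (counting from chest y = -0.148), near chest x = -0.012, and stays in that bay.
- stored3: Stored jar (may be absent): closed glass honey jar with a yellow screw lid, an upright cylinder 54 mm across and 70 mm tall (the lid is the top 20 mm, same width), heavy-bottomed, 0.2 to 0.37 kg; origin at the centre of its underside, z along the jar. Starts standing in bay 3 of the chest (counting from chest y = -0.148), near chest x = -0.012, and stays in that bay.
- stored4: Stored jar (may be absent): closed glass honey jar with a yellow screw lid, an upright cylinder 54 mm across and 70 mm tall (the lid is the top 20 mm, same width), heavy-bottomed, 0.2 to 0.37 kg; origin at the centre of its underside, z along the jar. Starts standing in bay 4 of the chest (counting from chest y = -0.148), near chest x = -0.012, and stays in that bay.
- stored5: Stored jar (may be absent): closed glass honey jar with a yellow screw lid, an upright cylinder 54 mm across and 70 mm tall (the lid is the top 20 mm, same width), heavy-bottomed, 0.2 to 0.37 kg; origin at the centre of its underside, z along the jar. Starts standing in bay 5 of the chest (counting from chest y = -0.148), near chest x = -0.012, and stays in that bay.
- open_jar: Bystander: empty open glass pot without a lid, 60 mm across, 75 mm tall, at the right far side of the table; origin under its centre.
- bottle: Bystander: tall full bottle of syrup, 80 mm across, 200 mm tall, at the left far side; origin under its centre.
- scale: Bystander: bench scale with a blue plate, 160 by 160 by 59 mm, left of the chest; origin under its centre.
Things that resemble listed ones, but are neither listed nor needed, are in the scene too. Leave any black or turquoise look-alike of the fresh1 alone. What is shaped like the fresh2 but blue is not meant.

How it is judged:
By the outcome, as a careful person would: the job done as asked, in the order asked, and still so for the second after the job is handed in, with the robot touching nothing.
Of fresh1, fresh2, fresh3 only 2 to 3 are there at a start; the rules pass over those that are not, and their reading is None.
Of stored1, stored2, stored3, stored4, stored5 only 1 to 2 are there at a start; the rules pass over those that are not, and their reading is None.
At some moment in a run one of fresh1, fresh2, fresh3 may be knocked a few centimetres aside while the robot is not near it.
It also fails if it takes over 200 s, if anything falls off the work surface, if the arm or the gripper's body presses on something with over 40 N, if the wrist force passes 120 N, or if a joint passes its speed limit or range.

ROBOT

A 6-joint arm with a two-finger parallel gripper is mounted at the origin on the work surface. World frame = base frame: x ahead of the robot, y to its left, z up, the work surface at z = 0. Lengths are in m, angles in rad, forces in N, time in s.
With the tool pointing down it reaches from about 0.325 to 0.925 m from the base axis. Payload 3.1 kg.
Tool frame: the origin (TCP) lies at the very end of the fingers, on their centre line; the grasp point (between the pads) lies 19 mm behind it; z points along the fingers, y is the direction in which the jaws open and shut (so a half turn about z gives the same grasp; the last joint's range is limited). The gripper opens to 85 mm and grips with 20 to 120 N. Pads are 22 mm wide; open, the fingers measure 114 mm over their backs; the gripper's body (76 mm by 85 mm) begins 54 mm behind the grasp point. The pads swing forward as they close: fully open they stand 13 mm farther back than shut.
Start: joints at [1.04, 0.217, 1.613, -0, 1.311, -0.112], TCP at [0.254, 0.571, 0.231] pointing down, gripper open.
Joint ranges: [-2.75, 2.75], [-0.78, 2.1], [0.31, 2.55], [-1.13, 4.27], [0.13, 2.63], [-2.58, 2.58]. Speed limits (rad/s): [2.79, 2.79, 3.14, 3.14, 3.14, 3.14].

INTERFACE

Orientations are given as a unit quaternion [x, y, z, w].
In Python, from rig import arm gives the robot as it stands. The module is installed in compiled form; this text tells all that it offers.
- The arm moves only by the tool arm_command, never from a script. Its argument "series" is a list that holds one entry, the list of rows, each a list of 6 numbers: the shift along the tool's x, y, z in m, then the turn, a rotation vector about the tool's x, y, z in degrees. In form: [[[dx, dy, dz, rx, ry, rz], ...]]. A call has exactly 5 rows; each row shifts and turns the commanded pose from where the row before left it, along the tool's axes as they then stand; what a row does not reach is not made up. A row lasts 1/8 s, in which the tool goes at most 62.5 mm and 10.7 degrees, less where a joint would pass 70% of its speed; a pose out of reach is approached as far as the arm can. A call is refused whole if a number of a shift passes 0.0625 or a number of a turn 10.7, either way. A call with a gripper value outside its range is refused whole. "claw" is the opening in per cent of the stroke, from 0 (shut) to 100 (fully open), set as the call begins (left out, the last holds). The fingers move at their own pace and stop on an object; the grip force is fixed at half the most. Time passes only in rows, so rows that do not move let the fingers close, or fill a call up. It gives the time, the measured TCP pose, the force and the opening at its end, in the units of the state.
- arm.read_state(): the state, without advancing time (a new reading comes with each control period).
- arm.capture(name): name is "side" or "top" or "wrist"; returns a dict with "img" (420x560x3 uint8, red, green, blue), "camera_matrix" (3x3 intrinsics, pixels), "view" (4x4, takes a point from world to camera coordinates); the wrist camera has in their place "hand_eye" (4x4, takes a point from camera to tool coordinates, whose origin is the TCP and whose axes are the flange's). Camera axes: x right, y up, looking along -z (the intrinsics and any distortion apply to the point x, -y, -z); pixel columns grow to the right and rows downward; lengths in m; the calibration is good to about 2 mm. A picture is of the moment at which its call begins: read the wrist's pose just before it. There is no depth.
- arm.sign_off(): hands the job in, once; it reports no verdict.
The state is a dict: "time_s": time; "q": joint angles; "qvel": joint speeds; "tau": joint torques, N m; "ee_pos": TCP position; "ee_rot": TCP orientation; "ft_force": force on the tool from outside, world axes, zero at the start; "ft_torque": the same for the moment, N m; "grip_width": opening from 0.0 (shut) to 1.0 (fully open).
Only numpy, scipy, OpenCV 4.12 (cv2) and the standard library are available. Lean on these libraries where they do the work, as an engineer would, in place of code of your own. Each camera call takes 0.05 s, during which the arm holds its last target.

## Working session

There is one attempt and no reset: what is moved stays moved. The work goes in short steps, Python scripts to look and compute and a tool call to move; the robot and the scene stay as the last step left them, time stands still between calls to the robot, and variables do not carry over. Pictures are saved under pics/ and viewed, and the job is handed in when it is done.

Besides the shell and the picture viewer there is one more tool, called after "Request:" as name([rows], argument=value, ...), one row to a line, values as JSON. arm_command: Moves the arm, as the interface text tells. Its arguments: {"type":"object","properties":{"series":{"type":"array"},"claw":{"type":"number"}},"required":["series"]}

```bash
ls; mkdir -p pics
python3 - <<'E'
from rig import arm
import cv2
s=arm.read_state()
for k,v in s.items(): print(k,v)
for n in ["side","top","wrist"]:
    c=arm.capture(n)
    print(n,[ (k,v) for k,v in c.items() if k!="img"])
    cv2.imwrite(f"pics/{n}0.png",c["img"][:,:,::-1])
E
```

```text
pics
time_s 0.0
q [ 1.03981774e+00  2.17766048e-01  1.61492827e+00 -1.60844260e-05
  1.31131942e+00 -1.12195680e-01]
qvel [ 0.00147719  0.00205662 -0.00079707  0.0008128   0.00187659 -0.00036414]
tau [ 9.41660546e-04 -3.96848309e+01 -3.03854191e+01 -6.81612437e-05
  9.54889983e-03 -2.09397035e-05]
ee_pos [0.25371895 0.57028637 0.22996397]
ee_rot [ 2.07862504e-01  9.78157305e-01 -1.15093943e-03 -3.75247132e-04]
ft_force [-0.88283922 -0.01070412 -0.06808491]
ft_torque [-0.04910031  0.04093493  0.01944577]
grip_width 0.9995336429732119
side [('camera_matrix', array([[419.45074239,   0.        , 272.56855452],
       [  0.        , 419.45074239, 213.24465187],
       [  0.        ,   0.        ,   1.        ]])), ('view', array([[ 0.83743086, -0.54649062, -0.00758663, -0.42893827],
       [ 0.30652879,  0.45813543,  0.83435726, -0.24232061],
       [-0.45249271, -0.70104203,  0.55117185, -1.20129799],
       [ 0.        ,  0.        ,  0.        ,  1.        ]]))]
top [('camera_matrix', array([[445.63566278,   0.        , 279.22301145],
       [  0.        , 445.63566278, 208.02104203],
       [  0.        ,   0.        ,   1.        ]])), ('view', array([[ 0.01429615, -0.99977306, -0.01579373,  0.01301866],
       [ 0.99225154,  0.01223539,  0.12364131, -0.52079606],
       [-0.12342001, -0.01743895,  0.99220128, -1.20385457],
       [ 0.        ,  0.        ,  0.        ,  1.        ]]))]
wrist [('camera_matrix', array([[339.02221058,   0.        , 281.24632139],
       [  0.        , 339.02221058, 213.06468759],
       [  0.        ,   0.        ,   1.        ]])), ('hand_eye', array([[ 7.02632940e-04,  9.58868596e-01,  2.83849470e-01,
         7.12460072e-02],
       [ 9.99999753e-01, -6.67953111e-04, -2.18966429e-04,
         7.24797975e-04],
       [-2.03618953e-05,  2.83849554e-01, -9.58868828e-01,
        -1.41926084e-01],
       [ 0.00000000e+00,  0.00000000e+00,  0.00000000e+00,
         1.00000000e+00]]))]
```

View pics/top0.png

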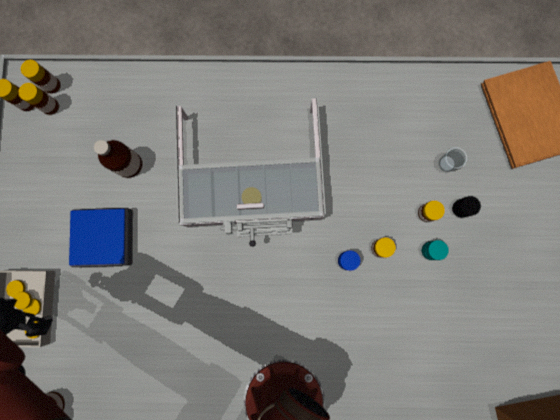

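View pics/side0.png

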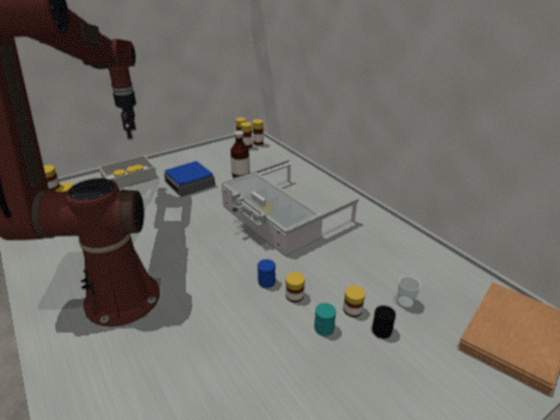

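View pics/wrist0.png

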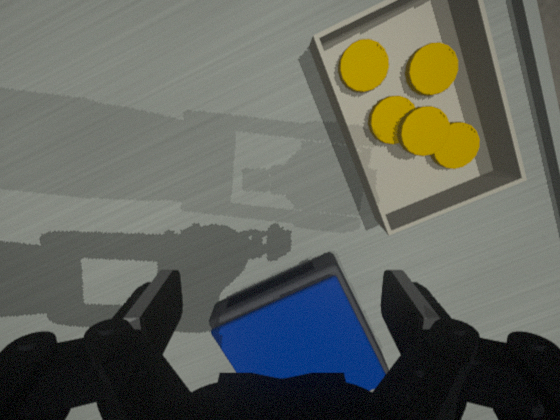

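```bash
cat > h.py <<'E'
import numpy as np, cv2
from rig import arm
from scipy.spatial.transform import Rotation as R
def world_cam(c, st=None):
    "returns camera->world 4x4"
    if "view" in c: return np.linalg.inv(c["view"])
    T=np.eye(4); T[:3,:3]=R.from_quat(st["ee_rot"]).as_matrix(); T[:3,3]=st["ee_pos"]
    return T@c["hand_eye"]
def cap(n):
    st=arm.read_state(); c=arm.capture(n); c["T"]=world_cam(c,st); return c
def bp(c,u,v,z):
    K=c["camera_matrix"]; d=np.array([(u-K[0,2])/K[0,0],-(v-K[1,2])/K[1,1],-1.])
    T=c["T"]; d=T[:3,:3]@d; o=T[:3,3]; t=(z-o[2])/d[2]; return o+t*d
def pj(c,p):
    V=np.linalg.inv(c["T"]); q=V[:3,:3]@np.asarray(p,float)+V[:3,3]; K=c["camera_matrix"]
    return np.array([K[0,2]-K[0,0]*q[0]/q[2], K[1,2]+K[1,1]*q[1]/q[2]])
def crop(c,name,u0,v0,w,h,s):
    im=c["img"][v0:v0+h,u0:u0+w,::-1]; cv2.imwrite(f"pics/{name}.png",cv2.resize(im,None,fx=s,fy=s,interpolation=cv2.INTER_CUBIC))
def ch(C,p):
    "chest pose (x,y,yaw) local -> world"
    x,y,a=C; c,s=np.cos(a),np.sin(a); return np.array([x+c*p[0]-s*p[1], y+s*p[0]+c*p[1], p[2]])
E
python3 - <<'E'
from h import *
c=cap("top")
crop(c,"c1",165,90,170,165,4)
crop(c,"c2",330,180,160,100,5)
for n,(u,v) in dict(y1=(385,247),y2=(432.5,210),blue=(349,260),teal=(435,250),black=(467,206)).items(): print(n,bp(c,u,v,.07))
E
```

```text
y1 [ 0.41526483 -0.26255189  0.07      ]
y2 [ 0.51562478 -0.39052873  0.07      ]
blue [ 0.37968665 -0.16720045  0.07      ]
teal [ 0.40916346 -0.39411934  0.07      ]
black [ 0.5275347 -0.4825445  0.07     ]
```

View pics/c1.png

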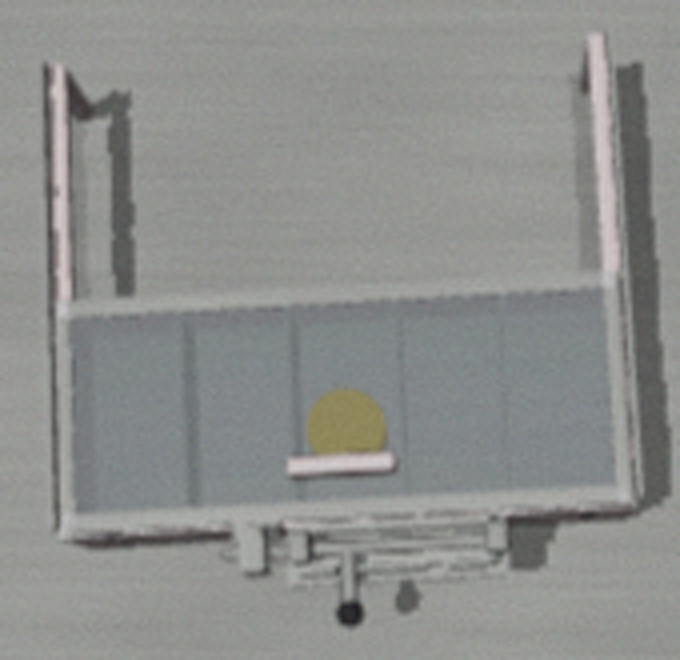

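View pics/c2.png

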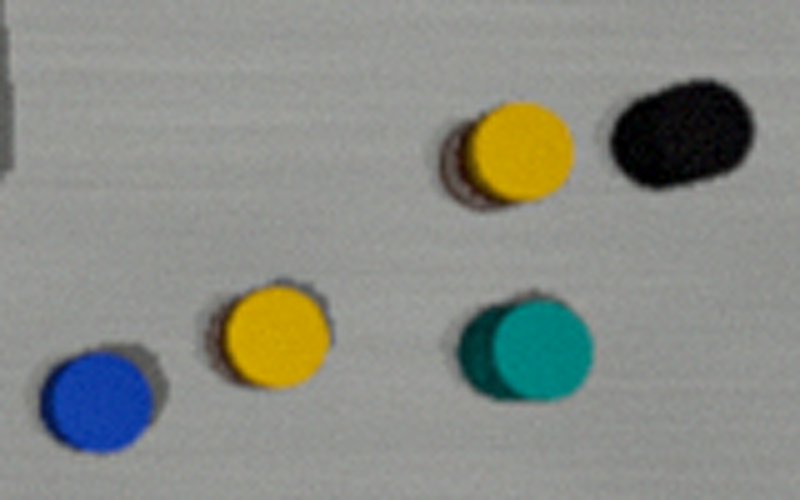

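Run:
```python
from h import *
from scipy.optimize import least_squares
c=cap("top"); s=cap("side"); print("cams",c["T"][:3,3],s["T"][:3,3])
f=lambda u,v:(165+u/4,90+v/4)
obs=[((-.141,0,.108),f(349,613)),((-.051,.035,.126),f(289,474)),((-.051,-.035,.126),f(396,467)),((-.039,.035,.126),f(288,459)),((-.039,-.035,.126),f(393,452)),((-.012,0,.076),f(346,426))]
g=lambda C:np.concatenate([pj(c,ch(C,p))-np.array(o) for p,o in obs])
r=least_squares(g,[.5,0.05,0]); print(r.x,np.degrees(r.x[2]),r.fun.reshape(-1,2).round(2))
C=r.x
im=cv2.resize(c["img"][90:255,165:335,::-1],None,fx=4,fy=4)
def line(a,b,col):
    q=[tuple(((pj(c,ch(C,p))-[165,90])*4).astype(int)) for p in(a,b)]; cv2.line(im,*q,col,1)
for z,col in((.088,(0,0,255)),(0.,(255,0,0))):
    k=[(-.08,-.191,z),(.08,-.191,z),(.08,.191,z),(-.08,.191,z)]
    for i in range(4): line(k[i],k[(i+1)%4],col)
for y in(-.111,-.037,.037,.111): line((-.072,y,.064),(.072,y,.064),(0,255,0))
line((-.098,0.068,.125),(-.098,.052,.125),(0,255,255))
line((-.141,0,.108),(-.098,0,.108),(0,255,255))
cv2.imwrite("pics/ov.png",im)
crop(s,"s1",205,160,170,100,4)
```

```text
cams [ 0.36799483 -0.00160611  1.25906356] [-0.1100942  -0.96555547  0.86104941]
[0.55869893 0.09544034 0.06530971] 3.7419710215963127 [[ 0.26  0.28]
 [-0.41  0.32]
 [ 0.07  0.64]
 [-0.34 -0.56]
 [ 0.6  -0.24]
 [-0.19 -0.48]]
```

View pics/ov.png

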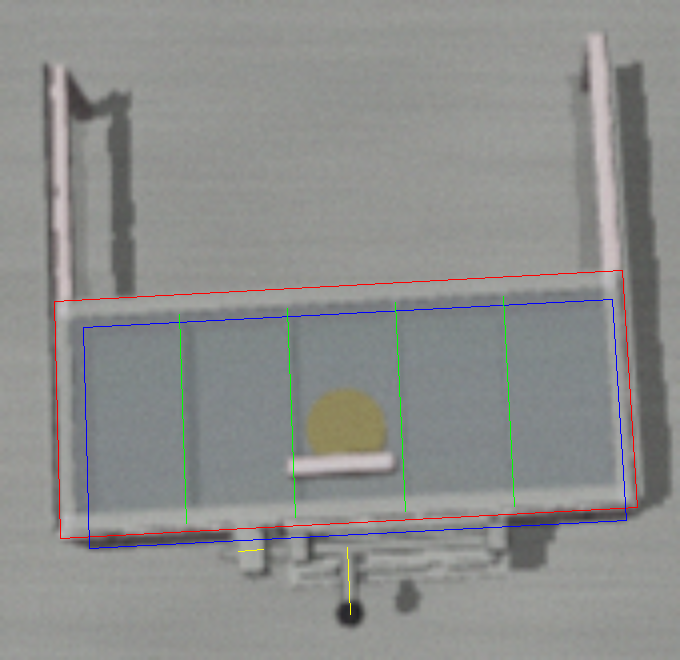

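View pics/s1.png

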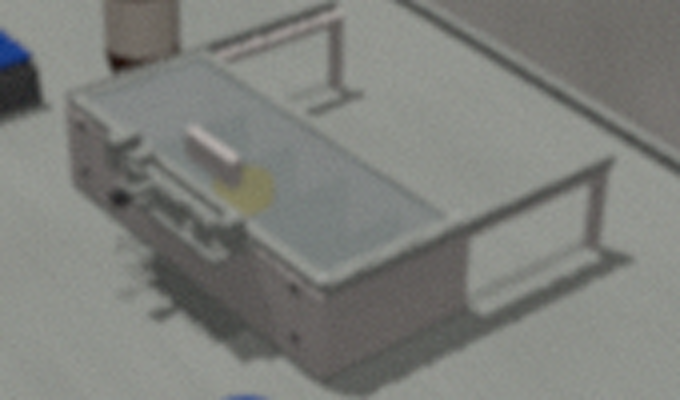

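```bash
cat >> h.py <<'E'
C0=[0.5587,0.0954,0.0653]
def go(p,head=None,C=None,chest=True):
    "print tool-frame deltas to chest-local (or world) point p, heading (rad, chest frame if chest) of tool x"
    C=C0 if C is None else C
    st=arm.read_state(); w=ch(C,p) if chest else np.array(p,float)
    M=R.from_quat(st["ee_rot"]).as_matrix(); d=M.T@(w-np.array(st["ee_pos"]))
    out=f"t={st['time_s']:.2f} pos={np.round(st['ee_pos'],4)} F={np.round(st['ft_force'],1)} g={st['grip_width']:.3f} target={w.round(4)} shift={d.round(4)}"
    if head is not None:
        h=head+(C[2] if chest else 0)
        x=np.array([np.cos(h),np.sin(h),0]); z=np.array([0,0,-1.]); T=np.stack([x,np.cross(z,x),z],1)
        rv=np.degrees(R.from_matrix(M.T@T).as_rotvec()); out+=f" turn={rv.round(2)}"
    print(out); return d
E
python3 -c "
from h import *
go([-.141,0,.19],np.pi)"
```

```text
t=0.30 pos=[0.254  0.5707 0.2308] F=[ 0.6 -0.4 -0.5] g=1.003 target=[0.418  0.0862 0.19  ] shift=[-0.3469 -0.3759  0.0411] turn=[-5.000e-02 -2.000e-02 -2.774e+01]
```

Request:
arm_command([
  [[-0.034,-0.038,0,0,0,0],[-0.034,-0.038,0,0,0,0],[-0.034,-0.038,0,0,0,0],[-0.034,-0.038,0,0,0,0],[-0.034,-0.038,0,0,0,0]],
], claw=45)

```text
time_s: 0.92
ee_pos: [0.3325, 0.3268, 0.2314]
ee_rot: [0.208, 0.978, 0.0, 0.0]
ft_force: [1.2, 0.1, 0.3]
grip_width: 0.449
```

Request:
arm_command([
  [[-0.034,-0.036,0,0,0,0],[-0.034,-0.036,0,0,0,0],[-0.034,-0.036,0,0,0,0],[-0.034,-0.036,0,0,0,0],[-0.034,-0.036,0,0,0,0]],
])

```text
time_s: 1.55
ee_pos: [0.4147, 0.0932, 0.2316]
ee_rot: [0.208, 0.978, 0.0, 0.001]
ft_force: [1.1, -0.1, -0.1]
grip_width: 0.452
```

Request:
arm_command([
  [[0,0,0.004,0,0,-5.55],[0,0,0.004,0,0,-5.55],[0,0,0.004,0,0,-5.55],[0,0,0.004,0,0,-5.55],[0,0,0.004,0,0,-5.55]],
])

```text
time_s: 2.17
ee_pos: [0.4143, 0.0947, 0.2112]
ee_rot: [-0.034, 0.999, 0.0, 0.0]
ft_force: [-0.1, -1.0, 0.1]
grip_width: 0.45
```

```bash
python3 -c "
from h import *
go([-.141,0,.19],np.pi)
c=cap('wrist'); cv2.imwrite('pics/w1.png',c['img'][:,:,::-1])
for p in [(-.141,0,.108),(-.098,.06,.125),(-.051,.035,.126),(-.051,-.035,.126),(-.08,.191,.088),(-.08,-.191,.088)]: print(p,pj(c,ch(C0,p)).round(1))
"
```

```text
t=2.17 pos=[0.4143 0.0947 0.2112] F=[-0.1 -1.   0.1] g=0.450 target=[0.418  0.0862 0.19  ] shift=[-0.0032 -0.0087  0.0212] turn=[0.   0.01 0.19]
(-0.141, 0, 0.108) [269.4 215.1]
(-0.098, 0.06, 0.125) [349.6 277.3]
(-0.051, 0.035, 0.126) [314.1 332.4]
(-0.051, -0.035, 0.126) [224.4 332. ]
(-0.08, 0.191, 0.088) [491.7 276.8]
(-0.08, -0.191, 0.088) [ 49.1 275.2]
```

View pics/w1.png

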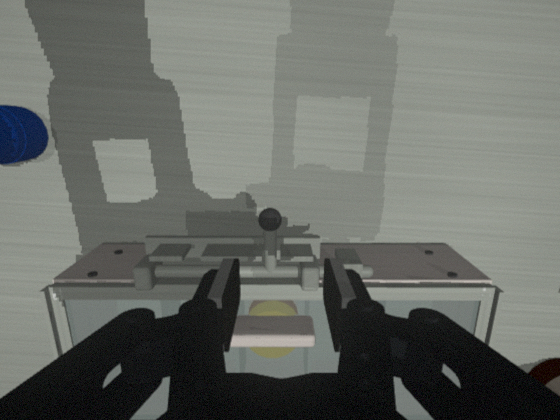

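```bash
python3 -c "
from h import *
c=cap('wrist'); crop(c,'w1a',130,200,200,150,4); crop(c,'w1b',40,230,200,130,4)
"
```

```text
(no output)
```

View pics/w1a.png

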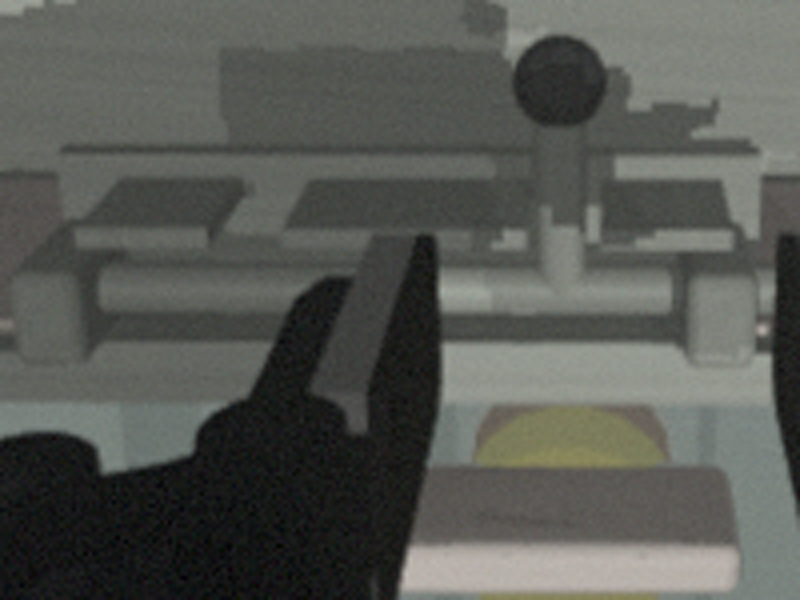

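View pics/w1b.png

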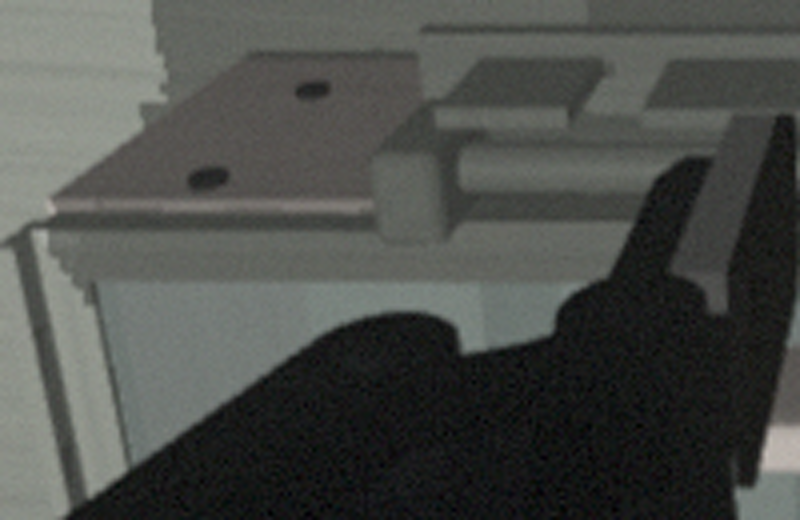

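```bash
sed -i 's/^C0=.*/C0=[0.5602,0.0952,0.0650]/' h.py; python3 -c "
from h import *
go([-.141,0,.09],np.pi)
"
```

```text
t=2.27 pos=[0.4139 0.0947 0.2109] F=[-0.2 -0.7  0.7] g=0.450 target=[0.4195 0.086  0.09  ] shift=[-0.0051 -0.009   0.1209] turn=[-0.   -0.05  0.02]
```

Request:
arm_command([
  [[-0.005,-0.009,0.02,0,0,0],[0,0,0.025,0,0,0],[0,0,0.025,0,0,0],[0,0,0.025,0,0,0],[0,0,0.025,0,0,0]],
])

```text
time_s: 2.9
ee_pos: [0.4202, 0.0861, 0.0909]
ee_rot: [-0.032, 0.999, -0.0, 0.0]
ft_force: [-0.0, 0.8, 0.4]
grip_width: 0.446
```

```bash
python3 -c "
from h import *
go([-.141,0,.09],np.pi)
c=cap('wrist'); crop(c,'w2',130,180,300,200,2.6)
c=cap('side'); crop(c,'s2',200,140,140,110,5)
"
```

```text
t=2.90 pos=[0.4202 0.0861 0.0909] F=[-0.   0.8  0.4] g=0.446 target=[0.4195 0.086  0.09  ] shift=[0.0007 0.     0.0009] turn=[-0.    0.05 -0.08]
```

View pics/w2.png

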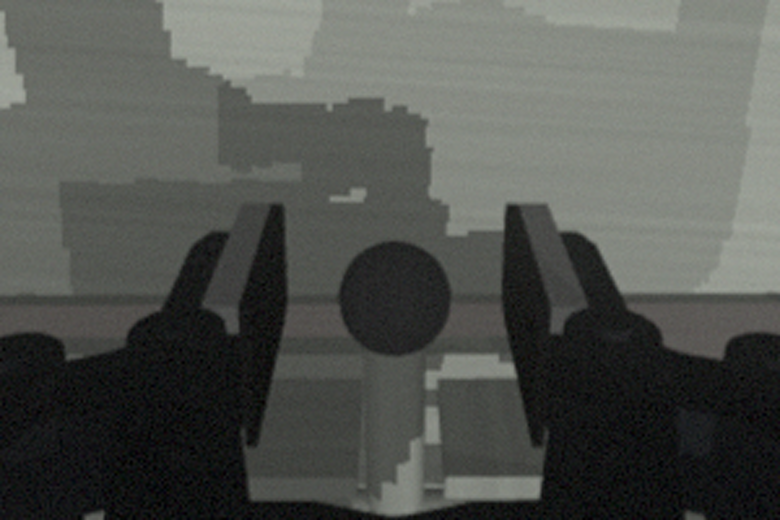

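View pics/s2.png

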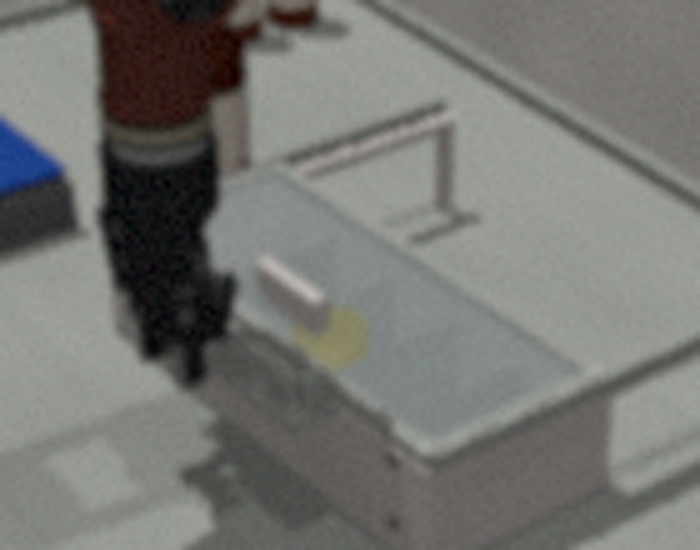

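Request:
arm_command([
  [[0,0,0,0,0,0],[0,0,0,0,0,0],[0,0,0,0,0,0],[0,0,0,0,0,0],[0,0,0,0,0,0]],
], claw=0)

```text
time_s: 3.62
ee_pos: [0.4207, 0.0861, 0.0922]
ee_rot: [-0.033, 0.999, 0.0, 0.001]
ft_force: [-1.3, 0.3, 5.5]
grip_width: 0.17
```

```bash
python3 -c "
from h import *
go([-.141,0,.09],np.pi)
c=cap('wrist'); crop(c,'w3',130,180,300,200,2.6)
"
```

```text
t=3.62 pos=[0.4207 0.0861 0.0922] F=[-1.3  0.3  5.5] g=0.170 target=[0.4195 0.086  0.09  ] shift=[ 0.0012 -0.      0.0022] turn=[-0.    0.09  0.03]
```

View pics/w3.png

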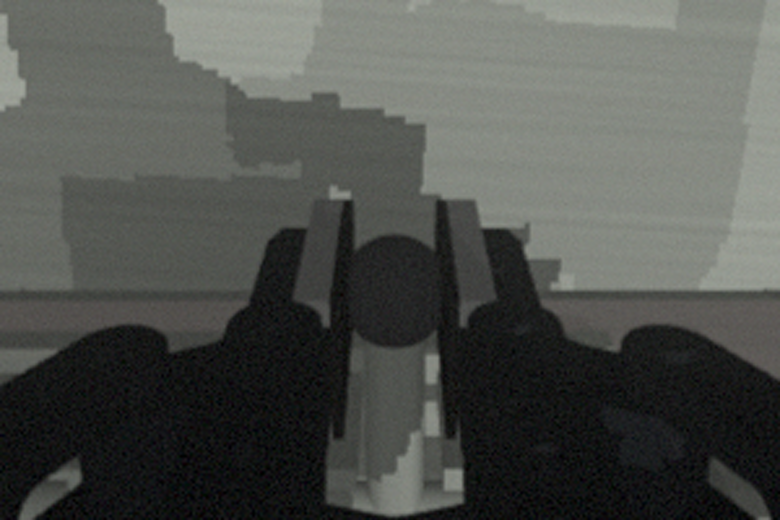

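Request:
arm_command([
  [[-0.001,0,-0.01,0,0,0],[-0.0037,0,-0.0097,0,0,0],[-0.006,0,-0.0085,0,0,0],[-0.0075,0,-0.007,0,0,0],[-0.009,0,-0.005,0,0,0]],
])

```text
time_s: 4.3
ee_pos: [0.45, 0.0879, 0.1335]
ee_rot: [-0.033, 0.999, 0.0, 0.003]
ft_force: [-0.9, 0.7, 1.3]
grip_width: -0.001
```

```bash
python3 -c "
from h import *
go([-.1136,0,.13],np.pi)
c=cap('wrist'); crop(c,'w4',130,180,300,200,2.6)
c=cap('side'); crop(c,'s4',200,140,140,110,5)
"
```

```text
t=4.30 pos=[0.45   0.0879 0.1335] F=[-0.9  0.7  1.3] g=-0.001 target=[0.4468 0.0878 0.13  ] shift=[0.0032 0.0001 0.0035] turn=[-0.01  0.31  0.03]
```

View pics/w4.png

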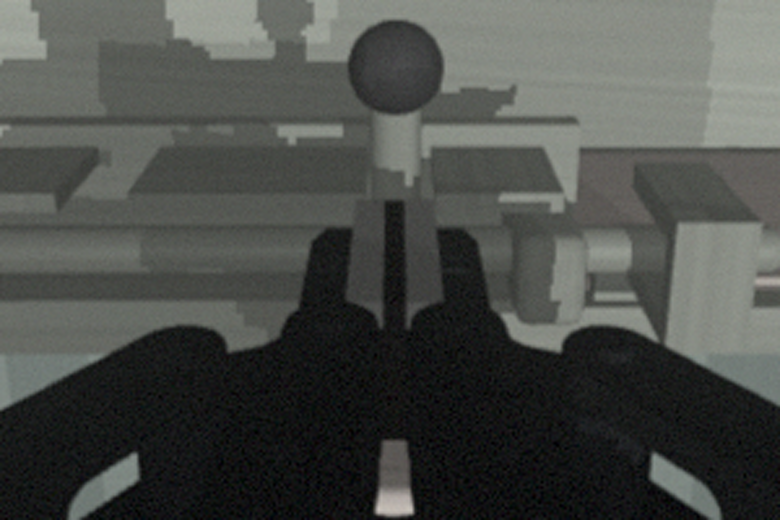

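View pics/s4.png

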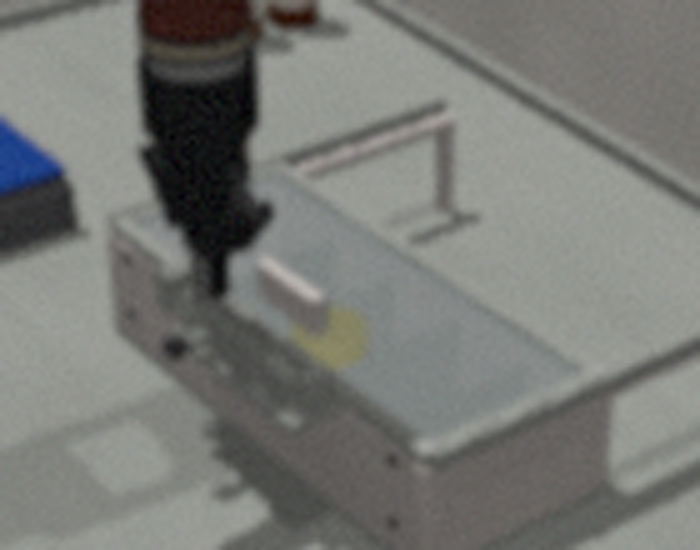

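```bash
python3 -c "
from h import *
c=arm.capture('wrist'); H=c['hand_eye']; K=c['camera_matrix']
for p in [(0,0,0),(.011,0,0),(-.011,0,0),(0,0,-.019),(.011,0,-.019),(-.011,0,-.019)]:
  q=np.linalg.inv(H)@np.r_[p,1]; u=np.array([K[0,2]-K[0,0]*q[0]/q[2],K[1,2]+K[1,1]*q[1]/q[2]]); print(p,u.round(1),((u-[130,180])*2.6).round())
"
```

```text
(0, 0, 0) [280.7 273.4] [392. 243.]
(0.011, 0, 0) [280.7 251.3] [392. 185.]
(-0.011, 0, 0) [280.7 294.7] [392. 298.]
(0, 0, -0.019) [280.6 294.6] [391. 298.]
(0.011, 0, -0.019) [280.6 270. ] [392. 234.]
(-0.011, 0, -0.019) [280.6 318.2] [391. 359.]
```

Run:
```python
from h import *
from scipy.optimize import least_squares
w=arm.capture("wrist")
def wc(pos,q):
    c=dict(w); c["T"]=world_cam(w,dict(ee_pos=pos,ee_rot=np.array(q)/np.linalg.norm(q))); return c
t=cap("top")
V=[(t,(251.9,242.9),.5),(wc([.4141,.0947,.211],[-.034,.999,0,0]),(269.5,219.9),1),(wc([.4202,.0861,.0909],[-.032,.999,0,0]),(281.7,294.4),1),(wc([.45,.0879,.1335],[-.033,.999,0,.003]),(281.7,205.1),1)]
def fit(V):
    r=least_squares(lambda p:np.concatenate([(pj(c,p)-o)*k for c,o,k in V]),[.42,.09,.1]); print(r.x.round(4),r.fun.round(1))
fit(V);fit(V[1:])
c=cap("side"); crop(c,"s5",205,180,80,60,10); print(pj(c,ch(C0,(-.141,0,.108))))
```

```text
[0.426  0.0868 0.0996] [ 0.3 -1.1  0.4  2.1 -0.3 -0.1  0.1 -1.4]
[0.4262 0.0868 0.0991] [ 0.4  2.2 -0.3 -0.2  0.1 -1.3]
[234.75584159 208.48431601]
```

View pics/s5.png

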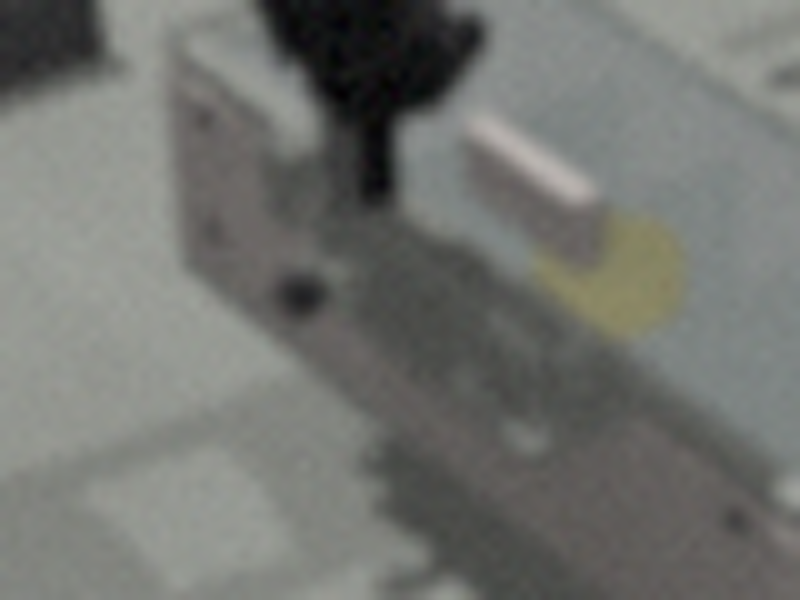

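Run:
```python
from h import *
from scipy.optimize import least_squares
s=cap("side"); t=cap("top")
V=[(t,(251.9,242.9)),(s,(234.8,208.8))]
r=least_squares(lambda p:np.concatenate([(pj(c,p)-o) for c,o in V]),[.42,.09,.1]); print(r.x.round(4),r.fun.round(1))
go([.424,.0866,.083],chest=False); go([.41,.0866,.14],chest=False)
```

```text
[0.42   0.0879 0.1055] [ 0.1 -0.1 -0.1  0. ]
t=4.70 pos=[0.4464 0.0879 0.1313] F=[-0.2 -0.5 -0.7] g=0.002 target=[0.424  0.0866 0.083 ] shift=[0.0224 0.0002 0.0483]
t=4.70 pos=[0.4464 0.0879 0.1313] F=[-0.2 -0.5 -0.7] g=0.002 target=[0.41   0.0866 0.14  ] shift=[ 0.0364  0.0011 -0.0087]
```

Request:
arm_command([
  [[0.008,0,-0.004,0,0,0],[0.008,0,-0.004,0,0,0],[0.008,0.001,0,0,0,0],[0,0,0.01,0,0,0],[0,0,0.01,0,0,0]],
], claw=45)

```text
time_s: 5.32
ee_pos: [0.4228, 0.0873, 0.1188]
ee_rot: [-0.033, 0.999, -0.0, 0.0]
ft_force: [0.2, -0.3, -0.1]
grip_width: 0.449
```

Request:
arm_command([
  [[0,0,0.012,0,0,0],[0,0,0.012,0,0,0],[0,0,0.012,0,0,0],[0,0,0,0,0,0],[0,0,0,0,0,0]],
])

```text
time_s: 5.95
ee_pos: [0.4232, 0.0873, 0.0836]
ee_rot: [-0.033, 0.999, 0.0, 0.0]
ft_force: [1.3, 0.2, 0.1]
grip_width: 0.455
```

```bash
python3 -c "
from h import *
go([.422,.0868,.083],chest=False)
c=cap('wrist'); crop(c,'w5',130,180,300,200,2.6)
go([.422,.0868,.083],chest=False)
"
```

```text
t=5.95 pos=[0.4232 0.0873 0.0836] F=[1.3 0.2 0.1] g=0.455 target=[0.422  0.0868 0.083 ] shift=[ 0.0013 -0.0004  0.0006]
t=6.00 pos=[0.4235 0.0873 0.0839] F=[-0.3  0.7  0.6] g=0.449 target=[0.422  0.0868 0.083 ] shift=[ 0.0015 -0.0004  0.0009]
```

View pics/w5.png

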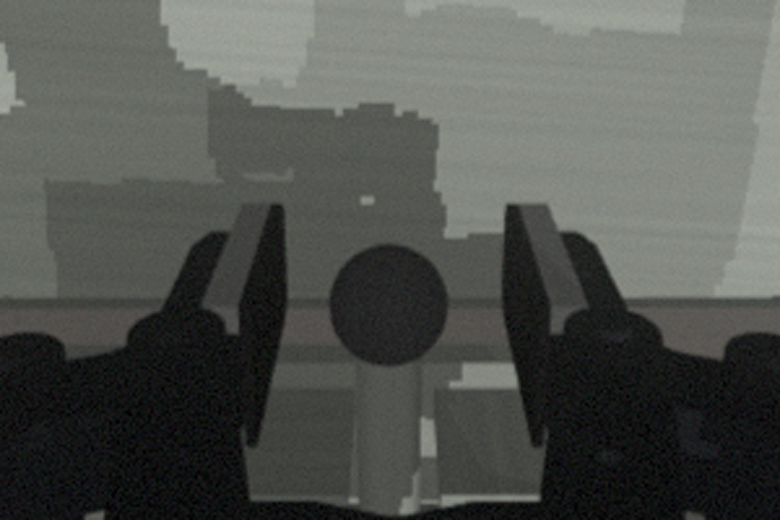

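Request:
arm_command([
  [[0,-0.001,0,0,0,0],[0,0,0,0,0,0],[0,0,0,0,0,0],[0,0,0,0,0,0],[0,0,0,0,0,0]],
], claw=0)

```text
time_s: 6.62
ee_pos: [0.4236, 0.0862, 0.084]
ee_rot: [-0.033, 0.999, -0.0, 0.001]
ft_force: [-0.4, -0.2, 5.4]
grip_width: 0.173
```

Request:
arm_command([
  [[-0.0003,0,-0.005,0,0,0],[-0.001,0,-0.005,0,0,0],[-0.0015,0,-0.005,0,0,0],[-0.002,0,-0.005,0,0,0],[0,0,0,0,0,0]],
])

```text
time_s: 7.25
ee_pos: [0.4259, 0.0866, 0.103]
ee_rot: [-0.033, 0.999, 0.0, -0.002]
ft_force: [-2.3, -0.6, -2.6]
grip_width: 0.169
```

```bash
python3 -c "
from h import *
c=cap('wrist'); crop(c,'w6',130,180,300,200,2.6)
go([.422,.0868,.083],chest=False)
"
```

```text
t=7.30 pos=[0.4259 0.0866 0.1029] F=[-2.8  0.1 -3.1] g=0.169 target=[0.422  0.0868 0.083 ] shift=[0.0037 0.0004 0.0199]
```

View pics/w6.png

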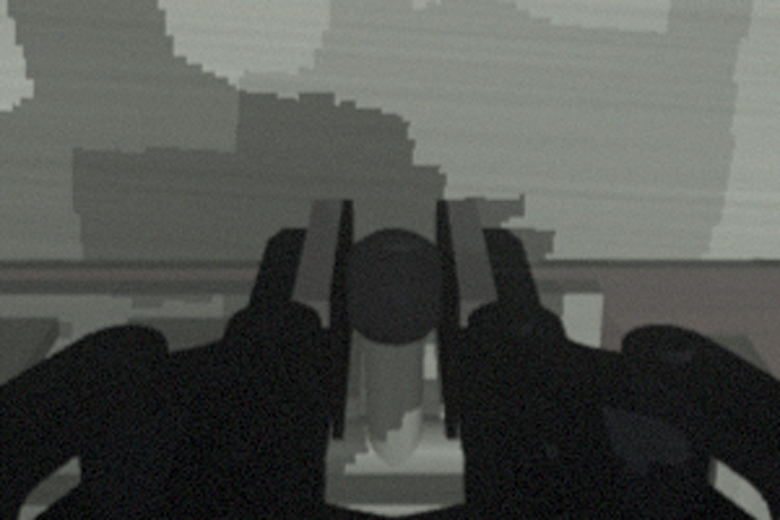

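Request:
arm_command([
  [[-0.003,0,-0.005,0,0,0],[-0.0038,0,-0.0046,0,0,0],[-0.0045,0,-0.004,0,0,0],[-0.005,0,-0.0034,0,0,0],[-0.004,0,-0.002,0,0,0]],
])

```text
time_s: 7.92
ee_pos: [0.4444, 0.0875, 0.1201]
ee_rot: [-0.033, 0.999, -0.0, -0.005]
ft_force: [-8.3, -1.7, -14.7]
grip_width: 0.078
```

```bash
python3 -c "
from h import *
c=cap('wrist'); crop(c,'w7',130,180,300,200,2.6)
go([.422,.0868,.083],chest=False)
"
```

```text
t=7.97 pos=[0.4443 0.0875 0.12  ] F=[ -6.5  -2.8 -12.2] g=0.078 target=[0.422  0.0868 0.083 ] shift=[0.0219 0.0007 0.0373]
```

View pics/w7.png

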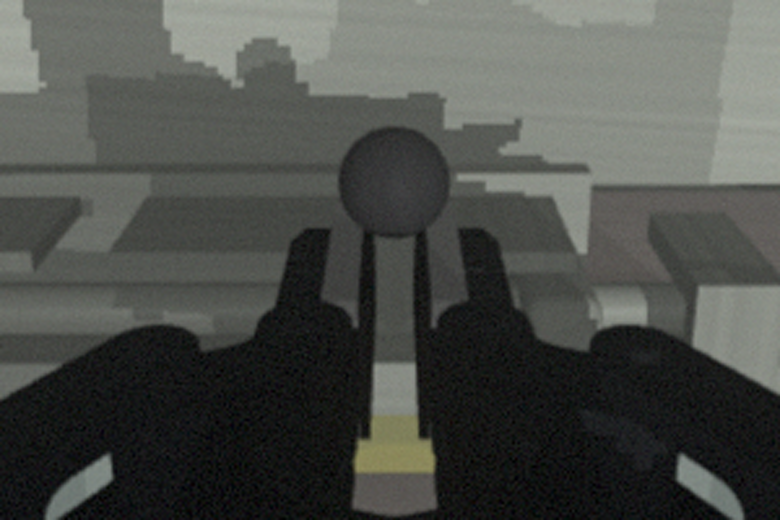

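Run:
```python
from h import *
c=cap("wrist"); K=c["camera_matrix"]
for (u,v,d) in [(281.5,250,.144)]:
    p=np.array([(u-K[0,2])/K[0,0]*d,-(v-K[1,2])/K[1,1]*d,-d,1]); w=(c["T"]@p)[:3]; print(w)
s=cap("side"); crop(s,"s7",205,170,80,60,10); t=cap("top"); crop(t,"t7",220,200,80,60,10)
go([-.098,0,.108],np.pi)
```

```text
[0.42930748 0.08691748 0.12851248]
t=8.12 pos=[0.4442 0.0876 0.1199] F=[ -4.7  -2.4 -12.6] g=0.075 target=[0.4624 0.0888 0.108 ] shift=[-0.0184  0.0001  0.0117] turn=[-0.02 -0.56  0.04]
```

View pics/s7.png

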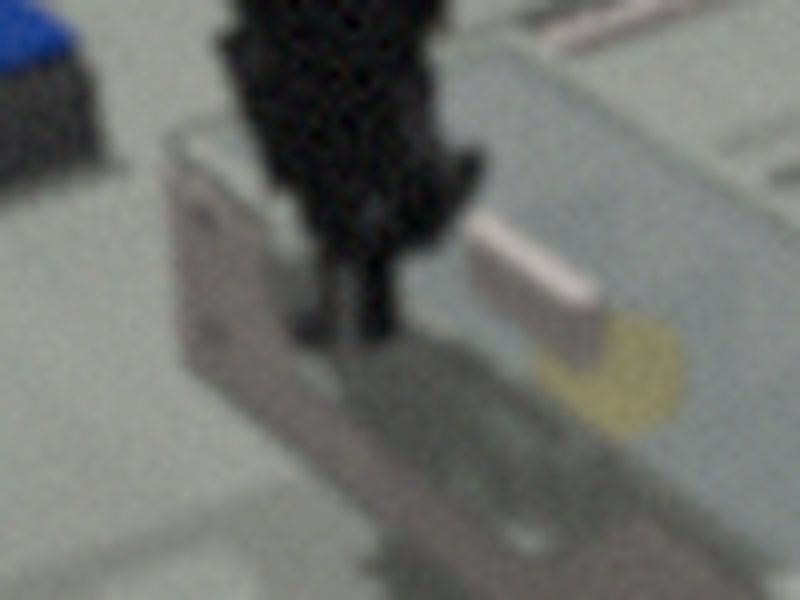

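View pics/t7.png

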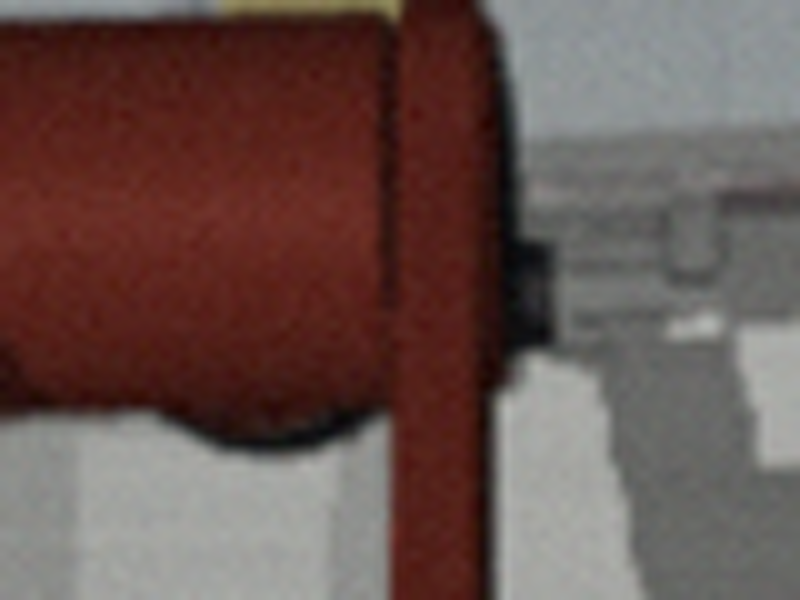

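Request:
arm_command([
  [[0,0,0,0,0,0],[0,0,0,0,0,0],[0,0,-0.01,0,0,0],[0.008,0,-0.005,0,0,0],[0.008,0,0,0,0,0]],
], claw=45)

```text
time_s: 8.75
ee_pos: [0.4326, 0.0869, 0.1388]
ee_rot: [-0.033, 0.999, 0.0, 0.001]
ft_force: [-0.7, -0.4, 0.1]
grip_width: 0.447
```

Request:
arm_command([
  [[0.008,0,0,0,0,0],[0,0,0.01,0,0,0],[0,0,0.01,0,0,0],[0,0,0.01,0,0,0],[0,0,0,0,0,0]],
])

```text
time_s: 9.38
ee_pos: [0.423, 0.0863, 0.1059]
ee_rot: [-0.033, 0.999, -0.0, -0.002]
ft_force: [-0.4, 0.7, 0.0]
grip_width: 0.449
```

```bash
python3 -c "
from h import *
go([.4185,.0868,.089],np.pi+.065,chest=False)
c=cap('wrist'); crop(c,'w8',130,180,300,200,2.6)
"
```

```text
t=9.38 pos=[0.423  0.0863 0.1059] F=[-0.4  0.7  0. ] g=0.449 target=[0.4185 0.0868 0.089 ] shift=[0.0044 0.0008 0.0169] turn=[ 0.   -0.19  0.03]
```

View pics/w8.png

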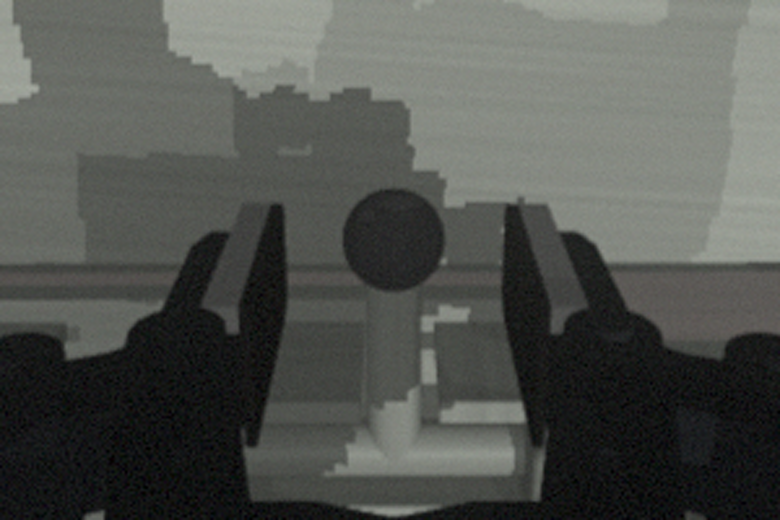

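Request:
arm_command([
  [[0.005,0,0.006,0,0,0],[0,0,0.006,0,0,0],[0,0,0.005,0,0,0],[0,0,0,0,0,0],[0,0,0,0,0,0]],
])

```text
time_s: 10.05
ee_pos: [0.4193, 0.086, 0.0906]
ee_rot: [-0.033, 0.999, -0.0, 0.0]
ft_force: [-0.6, 0.1, 0.2]
grip_width: 0.449
```

```bash
python3 -c "
from h import *
go([.4185,.0868,.089],np.pi+.065,chest=False)
c=cap('wrist'); crop(c,'w9',130,180,300,200,2.6)
"
```

```text
t=10.05 pos=[0.4193 0.086  0.0906] F=[-0.6  0.1  0.2] g=0.449 target=[0.4185 0.0868 0.089 ] shift=[0.0008 0.0008 0.0016] turn=[-0.    0.01  0.03]
```

View pics/w9.png

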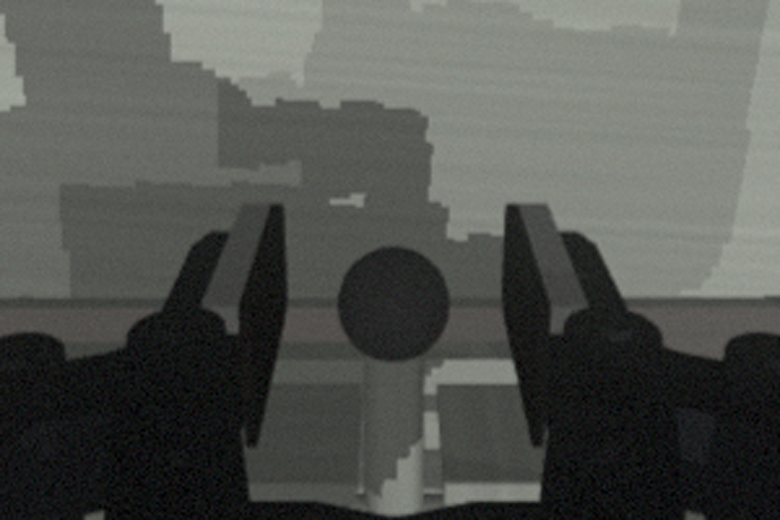

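Request:
arm_command([
  [[0.003,0,0.001,0,0,0],[0,0,0,0,0,0],[0,0,0,0,0,0],[0,0,0,0,0,0],[0,0,0,0,0,0]],
], claw=0)

```text
time_s: 10.72
ee_pos: [0.4161, 0.0858, 0.0896]
ee_rot: [-0.033, 0.999, -0.0, -0.0]
ft_force: [-2.6, 0.5, 4.4]
grip_width: 0.17
```

Request:
arm_command([
  [[0,0,-0.005,0,0,0],[-0.001,0,-0.005,0,0,0],[-0.001,0,-0.005,0,0,0],[-0.002,0,-0.005,0,0,0],[-0.003,0,-0.005,0,0,0]],
])

```text
time_s: 11.35
ee_pos: [0.4208, 0.0863, 0.1135]
ee_rot: [-0.033, 0.999, 0.0, -0.003]
ft_force: [-0.7, 0.4, -3.9]
grip_width: 0.168
```

```bash
python3 -c "
from h import *
go([.4185,.0868,.089],np.pi+.065,chest=False)
c=cap('wrist'); crop(c,'w10',130,180,300,200,2.6)
"
```

```text
t=11.35 pos=[0.4208 0.0863 0.1135] F=[-0.7  0.4 -3.9] g=0.168 target=[0.4185 0.0868 0.089 ] shift=[0.0021 0.0007 0.0245] turn=[ 0.02 -0.32  0.02]
```

View pics/w10.png

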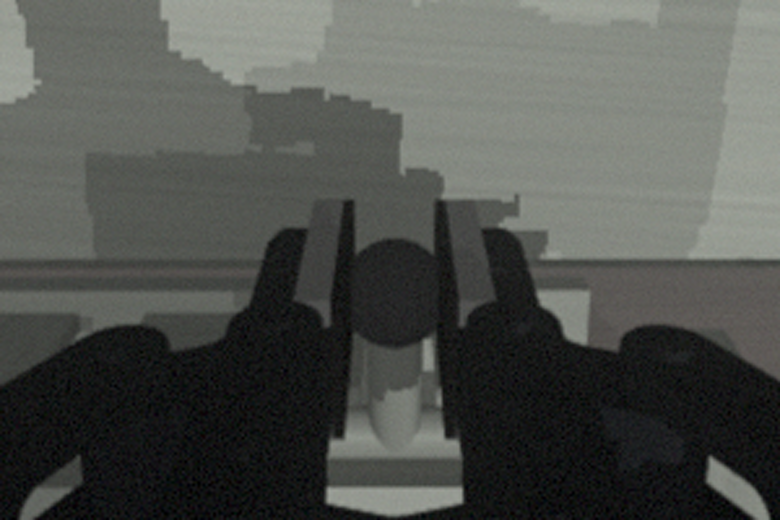

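Request:
arm_command([
  [[-0.003,0,-0.005,0,0,0],[-0.003,0,-0.004,0,0,0],[-0.004,0,-0.003,0,0,0],[-0.004,0,-0.002,0,0,0],[-0.003,0,-0.001,0,0,0]],
])

```text
time_s: 12.02
ee_pos: [0.4414, 0.087, 0.1305]
ee_rot: [-0.032, 0.999, -0.001, 0.001]
ft_force: [-3.3, -0.3, 1.1]
grip_width: 0.105
```

```bash
python3 -c "
from h import *
go([.4185,.0868,.089],np.pi+.065,chest=False)
c=cap('wrist'); crop(c,'w11',130,180,300,200,2.6)
"
```

```text
t=12.03 pos=[0.4414 0.087  0.1305] F=[-3.3 -0.3  1.1] g=0.105 target=[0.4185 0.0868 0.089 ] shift=[0.0229 0.0013 0.0415] turn=[-0.07  0.1  -0.07]
```

View pics/w11.png

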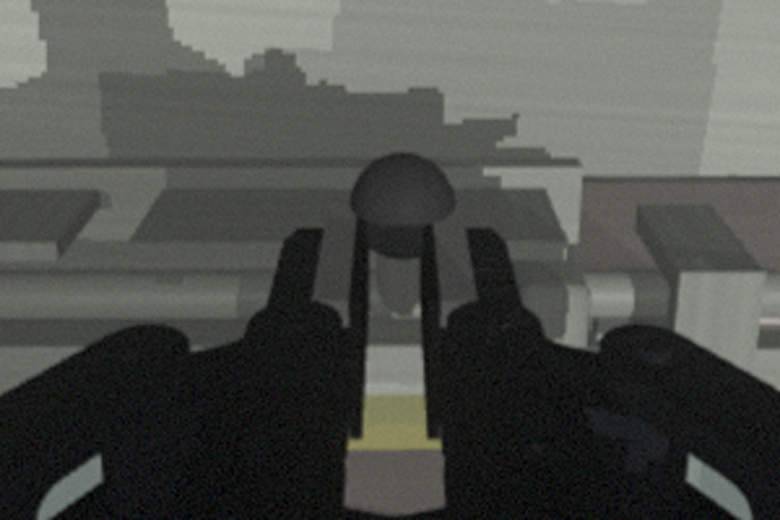

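Run:
```python
from h import *
go([.4185,.0868,.089],np.pi+.065,chest=False)
c=cap("wrist"); crop(c,'w12',130,180,300,200,2.6)
C=[.564,.0952,.065]
for th in [.3,.5,.7,.9,1.1,1.3]:
    k=pj(c,ch(C,(-.098-.043*np.cos(th),0,.106+.043*np.sin(th)))); b=pj(c,ch(C,(-.098-.008*np.cos(th),0,.106+.008*np.sin(th))))
    print(th,((k-[130,180])*2.6).round(),((b-[130,180])*2.6).round())
```

```text
t=12.07 pos=[0.4414 0.087  0.1305] F=[-1.1 -0.8 -0.4] g=0.112 target=[0.4185 0.0868 0.089 ] shift=[0.0229 0.0013 0.0415] turn=[-0.06  0.07 -0.1 ]
0.3 [393. 134.] [393. 270.]
0.5 [393. 167.] [393. 276.]
0.7 [393. 209.] [393. 283.]
0.9 [393. 258.] [393. 291.]
1.1 [393. 311.] [393. 299.]
1.3 [393. 365.] [393. 307.]
```

View pics/w12.png

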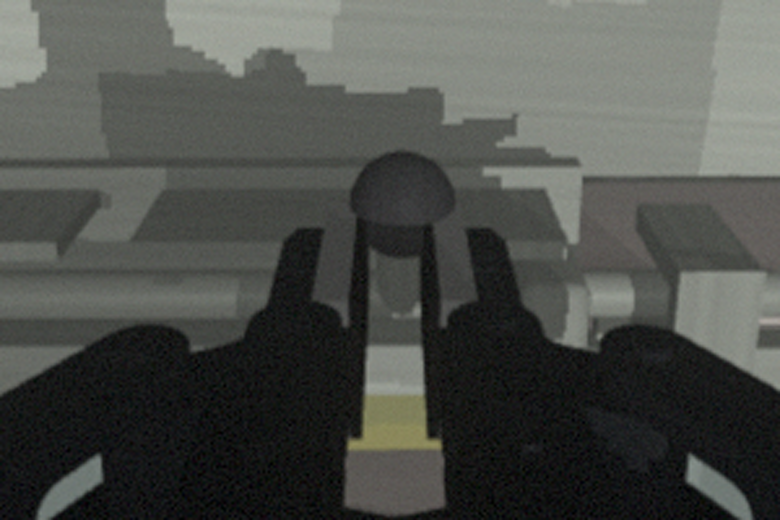

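Request:
arm_command([
  [[0,0,0,0,0,0],[0,0,0,0,0,0],[0.005,0,-0.01,0,0,0],[0.008,0,-0.01,0,0,0],[0.008,0,-0.005,0,0,0]],
], claw=45)

```text
time_s: 12.75
ee_pos: [0.4191, 0.0861, 0.1558]
ee_rot: [-0.033, 0.999, 0.0, 0.001]
ft_force: [-0.5, -0.0, -0.1]
grip_width: 0.449
```

Request:
arm_command([
  [[0,0,0,0,-5,0],[0,0,0,0,-5,0],[0,0,0,0,-5,0],[0,0,0,0,-2,0],[0,0,0,0,0,0]],
])

```text
time_s: 13.38
ee_pos: [0.4186, 0.086, 0.1546]
ee_rot: [-0.032, 0.988, 0.005, 0.148]
ft_force: [0.6, 0.5, -0.2]
grip_width: 0.453
```

Run:
```python
from h import *
print(arm.read_state()["q"].round(3))
d=go([.424,.0862,.0886],chest=False)
phi=-.3
# rigid rotation about axis, (x,z) plane
K=np.array([.4228,.106]); A=K+[.043,0]; P=np.array([.424,.0886])
rel=P-A
def rot(v,a): # +phi about y: x'=x cos+z sin, z'=-x sin+z cos
    return np.array([v[0]*np.cos(a)+v[1]*np.sin(a),-v[0]*np.sin(a)+v[1]*np.cos(a)])
for a in (.1,.15):
    dp=rot(rel,a)-rel; xt=np.array([-np.cos(phi),np.sin(phi)]); zt=np.array([-np.sin(phi),-np.cos(phi)])
    print(a,np.degrees(a),dp,dp@xt,dp@zt)
c=cap('wrist'); crop(c,'w13',130,180,300,200,2.6)
```

```text
[ 0.031 -0.352  2.326  0.013  0.871 -1.613]
t=13.38 pos=[0.4186 0.086  0.1546] F=[ 0.6  0.5 -0.2] g=0.453 target=[0.424  0.0862 0.0886] shift=[ 0.0141 -0.0002  0.0646]
0.1 5.729577951308233 [-0.00152828  0.00425996] 0.00020111186413347744 -0.0045213356851929384
0.15 8.594366926962348 [-0.00213085  0.0064419 ] 0.00013197233051965519 -0.006783890017254395
```

View pics/w13.png

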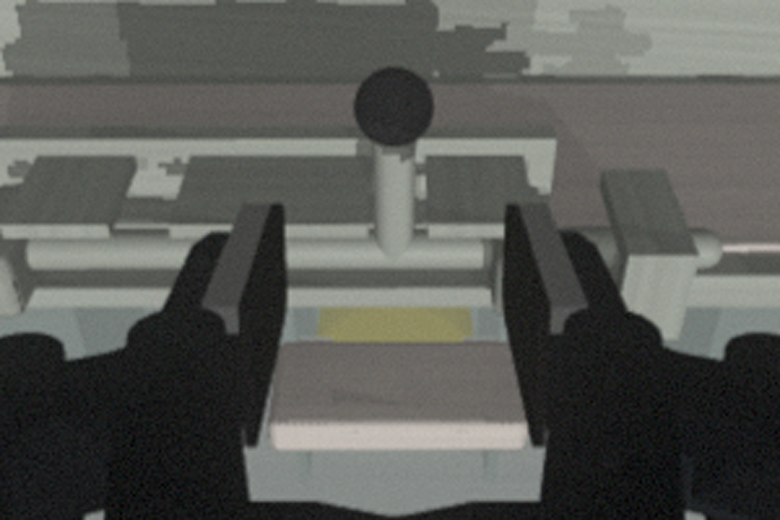

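Request:
arm_command([
  [[0.007,0,0.014,0,0,0],[0.007,0,0.014,0,0,0],[0,0,0.014,0,0,0],[0,0,0.012,0,0,0],[0,0,0.008,0,0,0]],
])

```text
time_s: 14.05
ee_pos: [0.4244, 0.0863, 0.0907]
ee_rot: [-0.032, 0.989, 0.005, 0.147]
ft_force: [0.4, -0.8, -0.3]
grip_width: 0.449
```

Run:
```python
from h import *
c=cap('wrist'); crop(c,'w14',130,180,300,200,2.6)
d=go([.424,.0862,.0886],chest=False)
```

```text
t=14.10 pos=[0.4238 0.0863 0.0898] F=[-0.8  0.2  0.4] g=0.448 target=[0.424  0.0862 0.0886] shift=[ 0.0002 -0.0001  0.0012]
```

View pics/w14.png

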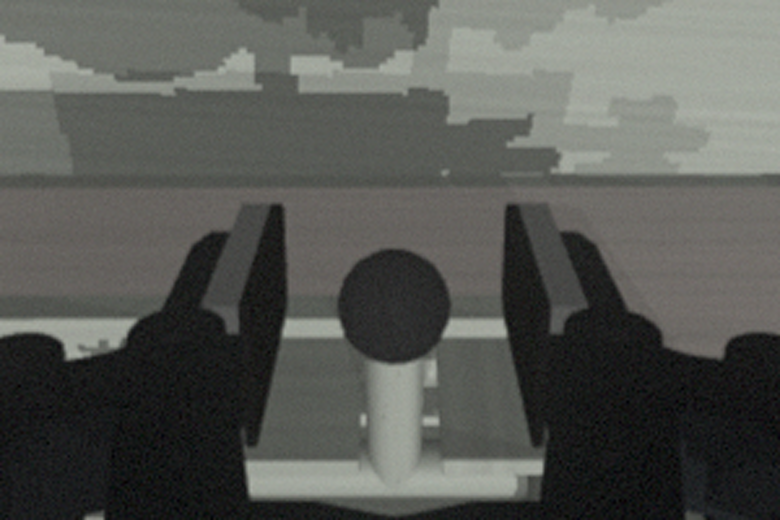

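Request:
arm_command([
  [[0.001,0,0.002,0,0,0],[0,0,0,0,0,0],[0,0,0,0,0,0],[0,0,0,0,0,0],[0,0,0,0,0,0]],
], claw=0)

```text
time_s: 14.72
ee_pos: [0.4236, 0.0863, 0.0891]
ee_rot: [-0.032, 0.988, 0.005, 0.148]
ft_force: [-0.4, -0.8, -0.4]
grip_width: 0.174
```

Request:
arm_command([
  [[0.0002,0,-0.0045,0,5.73,0],[0.0002,0,-0.0045,0,5.73,0],[0.0002,0,-0.0045,0,5.73,0],[0.0002,0,-0.0045,0,5.73,0],[0.0002,0,-0.0045,0,5.73,0]],
])

```text
time_s: 15.35
ee_pos: [0.4197, 0.0862, 0.1111]
ee_rot: [-0.033, 0.994, -0.003, -0.104]
ft_force: [-1.2, 0.3, -1.4]
grip_width: 0.17
```

Run:
```python
from h import *
c=cap('wrist'); crop(c,'w15',130,180,300,200,2.6)
d=go([.424,.0862,.0886],chest=False)
```

```text
t=15.40 pos=[0.42   0.0861 0.1116] F=[-7.3 -0.5  3.8] g=0.173 target=[0.424  0.0862 0.0886] shift=[-0.0088 -0.0001  0.0216]
```

View pics/w15.png

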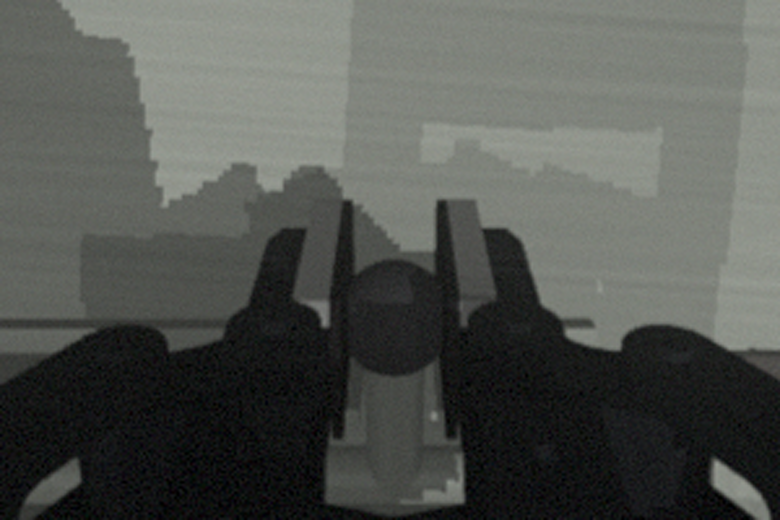

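Request:
arm_command([
  [[0.0002,0,-0.0045,0,5.73,0],[0.0002,0,-0.0045,0,5.73,0],[0.0002,0,-0.0045,0,5.73,0],[0.0002,0,-0.0045,0,5.73,0],[0.0002,0,-0.0045,0,5.73,0]],
])

```text
time_s: 16.02
ee_pos: [0.4275, 0.0867, 0.1322]
ee_rot: [-0.031, 0.937, -0.011, -0.347]
ft_force: [-3.8, -0.3, 1.0]
grip_width: 0.167
```

Run:
```python
from h import *
d=go([.424,.0862,.0886],chest=False)
c=cap('wrist'); crop(c,'w16',130,180,300,200,2.6)
d=go([.424,.0862,.0886],np.pi+.065,chest=False)
s=cap('side'); crop(s,'s16',205,160,120,80,6)
```

```text
t=16.02 pos=[0.4275 0.0867 0.1322] F=[-3.8 -0.3  1. ] g=0.167 target=[0.424  0.0862 0.0886] shift=[-0.0257 -0.0003  0.0354]
t=16.07 pos=[0.4272 0.0866 0.1321] F=[-5.8  0.3  7. ] g=0.168 target=[0.424  0.0862 0.0886] shift=[-0.026  -0.0002  0.035 ] turn=[ 2.000e-02 -4.096e+01  1.000e-02]
```

View pics/w16.png

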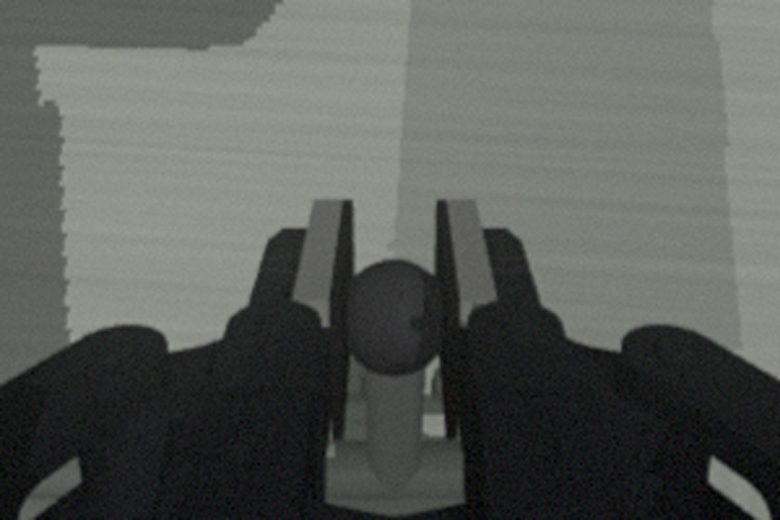

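View pics/s16.png

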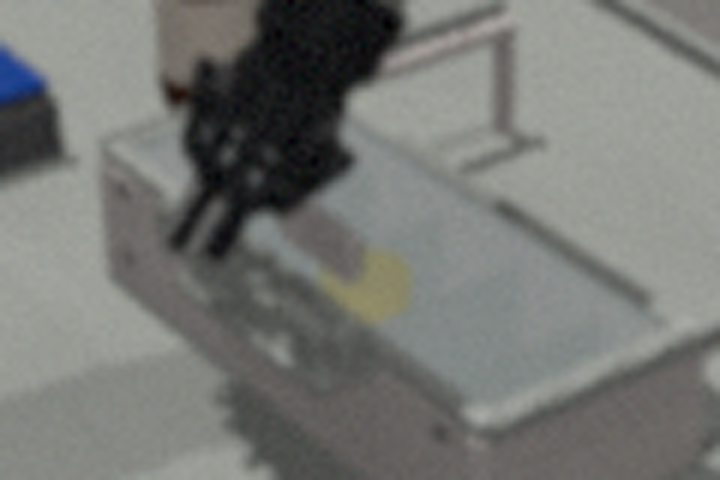

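Request:
arm_command([
  [[0.0002,0,-0.0045,0,5.73,0],[0,-0.008,0,0,0,0],[0,-0.008,0,0,0,0],[0,-0.008,0,0,0,0],[0,-0.008,0,0,0,0]],
])

```text
time_s: 16.75
ee_pos: [0.4327, 0.0544, 0.1357]
ee_rot: [-0.03, 0.92, -0.013, -0.391]
ft_force: [-3.1, 2.0, 3.5]
grip_width: 0.17
```

Request:
arm_command([
  [[0,-0.008,0,0,0,0],[0,-0.008,0,0,0,0],[0,-0.008,0,0,0,0],[0,-0.004,0,0,0,0],[0,-0.001,0,0,0,0]],
])

```text
time_s: 17.38
ee_pos: [0.4345, 0.0274, 0.1357]
ee_rot: [-0.03, 0.92, -0.01, -0.391]
ft_force: [-4.8, 7.8, 4.1]
grip_width: 0.172
```

Run:
```python
from h import *
c=cap('wrist'); crop(c,'w17',130,180,300,200,2.6)
st=arm.read_state(); print(st["ee_pos"],st["ft_force"])
w=np.array(st["ee_pos"])-[.4272,.0866,.1321]; print("along chest y",w@[-np.sin(.065),np.cos(.065),0])
```

```text
[0.43453138 0.02745466 0.1357067 ] [-5.39216516  6.42482016  5.03949888]
along chest y -0.05949664046412713
```

View pics/w17.png

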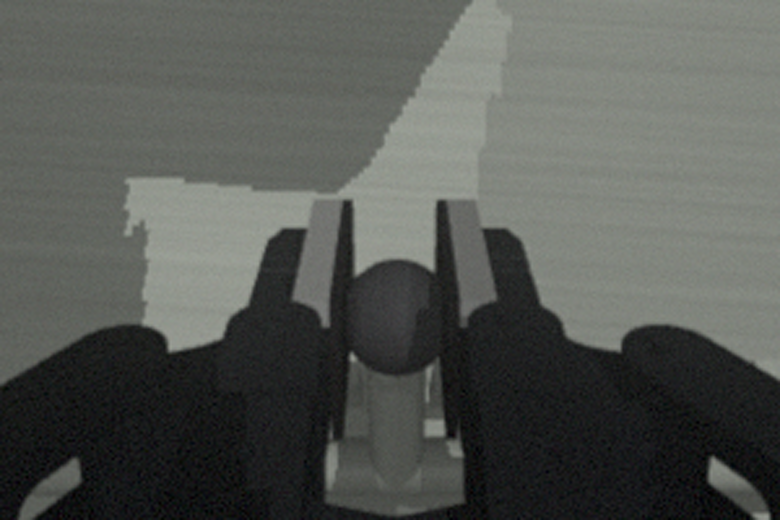

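Request:
arm_command([
  [[0,0.004,0,0,0,0],[0,0.004,0,0,0,0],[0,0.003,0,0,0,0],[0,0,0,0,0,0],[0,0,0,0,0,0]],
])

```text
time_s: 18.05
ee_pos: [0.4342, 0.036, 0.1358]
ee_rot: [-0.03, 0.92, -0.014, -0.391]
ft_force: [-4.5, -0.2, 5.8]
grip_width: 0.172
```

Request:
arm_command([
  [[0,0,0.0045,0,-5.7,0],[0,0,0.002,0,-2.5,0],[0,0,0,0,0,0],[0,0,0,0,0,0],[0,0,0,0,0,0]],
])

```text
time_s: 18.68
ee_pos: [0.4299, 0.0361, 0.1306]
ee_rot: [-0.031, 0.945, -0.011, -0.324]
ft_force: [-3.5, -1.3, 3.3]
grip_width: 0.166
```

Run:
```python
from h import *
st=arm.read_state(); print(st["ee_pos"],st["ft_force"],st["grip_width"])
w=np.array(st["ee_pos"])-[.4272,.0866,.1321]; print("along chest y",w@[-np.sin(.065),np.cos(.065),0])
```

```text
[0.42992685 0.03614141 0.13058045] [-3.46027377 -1.25721457  3.31312029] 0.16649506641056036
along chest y -0.05052915604326656
```

Request:
arm_command([
  [[0,0,0,0,0,0],[0,0,0,0,0,0],[0,0,-0.02,0,0,0],[0,0,-0.03,0,0,0],[0,0,-0.03,0,0,0]],
], claw=45)

```text
time_s: 19.3
ee_pos: [0.4804, 0.04, 0.1957]
ee_rot: [-0.031, 0.946, -0.011, -0.323]
ft_force: [0.1, 0.2, -1.1]
grip_width: 0.452
```

Request:
arm_command([
  [[0,0,-0.01,0,-9,0],[0,0,0,0,-9,0],[0,0,0,0,-9,0],[0,0,0,0,-9,0],[0,0,0,0,-1.8,0]],
])

```text
time_s: 19.92
ee_pos: [0.4845, 0.0404, 0.2036]
ee_rot: [-0.033, 0.999, 0.0, 0.001]
ft_force: [-0.1, 0.9, -0.0]
grip_width: 0.455
```

Run:
```python
from h import *
c=cap('wrist'); cv2.imwrite('pics/w18.png',c['img'][:,:,::-1])
go([-.045,0,.104],np.pi/2,[.563,.0952,.065])
s=cap('side'); crop(s,'s18',205,160,120,80,6)
```

```text
t=19.98 pos=[0.4847 0.0403 0.2034] F=[-1.   0.2 -0.5] g=0.453 target=[0.5181 0.0923 0.104 ] shift=[-0.0365  0.0497  0.0995] turn=[ 0.1   0.11 90.04]
```

View pics/w18.png

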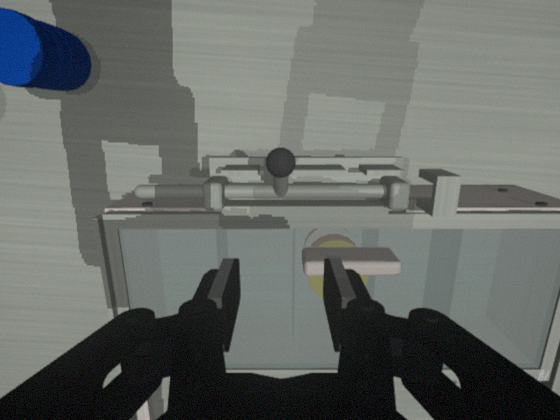

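View pics/s18.png

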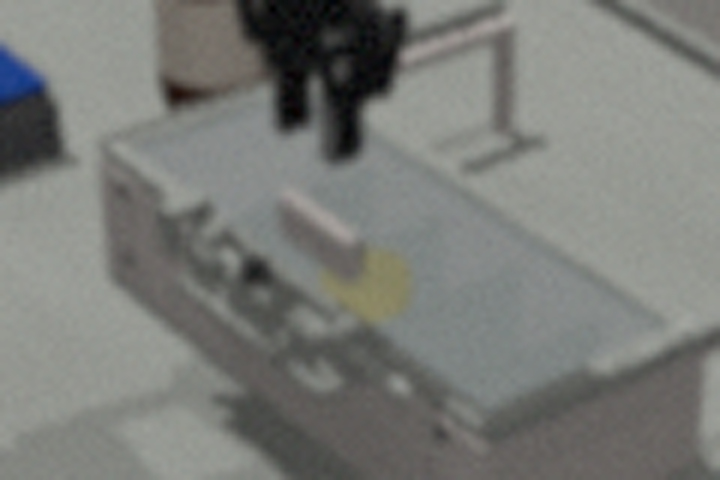

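Run:
```python
from h import *
c=cap('wrist'); crop(c,'w19',290,230,130,80,6)
for u,v in [(303,262),(397,262),(305,273),(400,272)]: print(bp(c,u,v,.126))
for p in [(-.045,0,.126),(-.051,.035,.126),(-.051,-.035,.126)]: print(ch([.563,.0952,.065],p))
```

```text
[0.51402953 0.05774112 0.126     ]
[0.50964268 0.12378056 0.126     ]
[0.52243439 0.05988017 0.126     ]
[0.51717953 0.12717094 0.126     ]
[0.51809503 0.09227706 0.126     ]
[0.5098343  0.12681342 0.126     ]
[0.5143811  0.05696125 0.126     ]
```

View pics/w19.png

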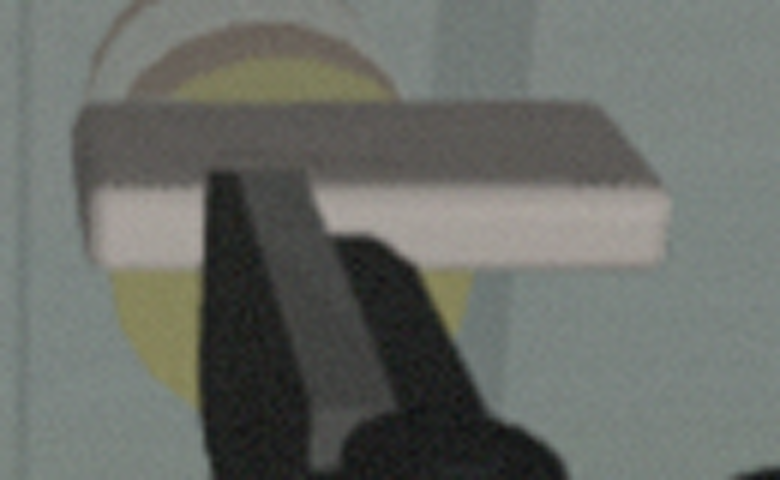

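Request:
arm_command([
  [[-0.018,0.025,0,0,0,0],[-0.018,0.025,0,0,0,0],[0,0,0,0,0,10],[0,0,0,0,0,10],[0,0,0,0,0,10]],
], claw=40)

```text
time_s: 20.7
ee_pos: [0.5189, 0.0927, 0.2016]
ee_rot: [0.23, 0.973, -0.0, -0.001]
ft_force: [0.4, 0.1, -0.2]
grip_width: 0.402
```

Request:
arm_command([
  [[0,0,0,0,0,10],[0,0,0,0,0,10],[0,0,0,0,0,10],[0,0,0,0,0,10],[0,0,0,0,0,10]],
])

```text
time_s: 21.32
ee_pos: [0.5188, 0.0926, 0.2017]
ee_rot: [0.62, 0.785, -0.001, -0.001]
ft_force: [0.0, 0.0, 0.2]
grip_width: 0.403
```

Request:
arm_command([
  [[0,0,0,0,0,10],[0,0,0.02,0,0,0],[0,0,0.015,0,0,0],[0,0,0.005,0,0,0],[0,0,0,0,0,0]],
])

```text
time_s: 21.95
ee_pos: [0.5174, 0.0925, 0.1613]
ee_rot: [0.684, 0.73, -0.001, -0.001]
ft_force: [-0.5, -0.6, 0.1]
grip_width: 0.402
```

```bash
sed -i 's/^C0=.*/C0=[0.5630,0.0948,0.0650]/' h.py
python3 - <<'E'
from h import *
go([-.045,0,.104],np.pi/2)
c=cap('wrist'); cv2.imwrite('pics/w20.png',c['img'][:,:,::-1])
E
```

```text
t=21.95 pos=[0.5174 0.0925 0.1613] F=[-0.5 -0.6  0.1] g=0.402 target=[0.5181 0.0919 0.104 ] shift=[-0.0006  0.0008  0.0573] turn=[-0.12  0.    0.03]
```

View pics/w20.png

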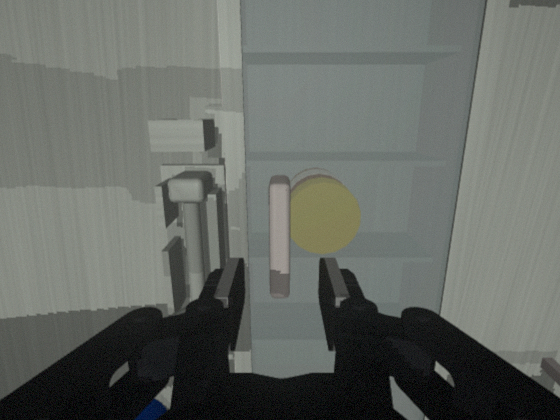

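Request:
arm_command([
  [[0,0,0.02,0,0,0],[0,0,0.018,0,0,0],[0,0,0.012,0,0,0],[0,0,0.006,0,0,0],[0,0,0,0,0,0]],
])

```text
time_s: 22.62
ee_pos: [0.5172, 0.0925, 0.1054]
ee_rot: [0.684, 0.73, -0.001, -0.0]
ft_force: [-0.7, 0.1, -0.1]
grip_width: 0.404
```

Request:
arm_command([
  [[0,0,0,0,0,0],[0,0,0,0,0,0],[0,0,0,0,0,0],[0,0,0,0,0,0],[0,0,0,0,0,0]],
], claw=0)

```text
time_s: 23.25
ee_pos: [0.5178, 0.0925, 0.1066]
ee_rot: [0.684, 0.73, 0.0, 0.0]
ft_force: [-2.0, -2.2, 6.2]
grip_width: 0.125
```

Run:
```python
from h import *
go([-.045,0,.104],np.pi/2)
go([.115,0,.104],np.pi/2)
```

```text
t=23.25 pos=[0.5178 0.0925 0.1066] F=[-2.  -2.2  6.2] g=0.125 target=[0.5181 0.0919 0.104 ] shift=[-0.0007  0.0002  0.0026] turn=[0.02 0.   0.04]
t=23.25 pos=[0.5178 0.0925 0.1066] F=[-2.  -2.2  6.2] g=0.125 target=[0.6778 0.1023 0.104 ] shift=[-0.0008  0.1602  0.0027] turn=[0.02 0.   0.04]
```

Request:
arm_command([
  [[0,0.008,0,0,0,0],[0,0.016,0,0,0,0],[0,0.018,0,0,0,0],[0,0.018,0,0,0,0],[0,0.018,0,0,0,0]],
])

```text
time_s: 23.88
ee_pos: [0.5959, 0.0977, 0.1067]
ee_rot: [0.684, 0.73, -0.0, -0.0]
ft_force: [-2.5, 0.8, 6.7]
grip_width: 0.123
```

Request:
arm_command([
  [[0,0.018,0,0,0,0],[0,0.018,0,0,0,0],[0,0.018,0,0,0,0],[0,0.014,0,0,0,0],[0,0.008,0,0,0,0]],
])

```text
time_s: 24.5
ee_pos: [0.672, 0.1028, 0.1067]
ee_rot: [0.684, 0.73, 0.0, 0.0]
ft_force: [-2.8, 0.2, 6.8]
grip_width: 0.125
```

Request:
arm_command([
  [[0,0.003,0,0,0,0],[0,0.002,0,0,0,0],[0,0.002,0,0,0,0],[0,0.001,0,0,0,0],[0,0,0,0,0,0]],
])

```text
time_s: 25.12
ee_pos: [0.6758, 0.1031, 0.1067]
ee_rot: [0.683, 0.73, -0.003, -0.003]
ft_force: [-11.8, -0.3, 12.3]
grip_width: 0.125
```

Run:
```python
from h import *
go([.115,0,.104],np.pi/2)
```

```text
t=25.12 pos=[0.6758 0.1031 0.1067] F=[-11.8  -0.3  12.3] g=0.125 target=[0.6778 0.1023 0.104 ] shift=[-0.0009  0.0019  0.0026] turn=[-0.5   0.    0.05]
```

Request:
arm_command([
  [[0,0,0,0,0,0],[0,0,0,0,0,0],[0,0,-0.03,0,0,0],[0,0,-0.04,0,0,0],[0,0,-0.04,0,0,0]],
], claw=40)

```text
time_s: 25.75
ee_pos: [0.6791, 0.103, 0.2158]
ee_rot: [0.684, 0.73, -0.0, -0.0]
ft_force: [-0.3, -0.2, -0.3]
grip_width: 0.398
```

Run:
```python
from h import *
c=cap('top'); cv2.imwrite('pics/top2.png',c['img'][:,:,::-1])
```

```text
(no output)
```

View pics/top2.png

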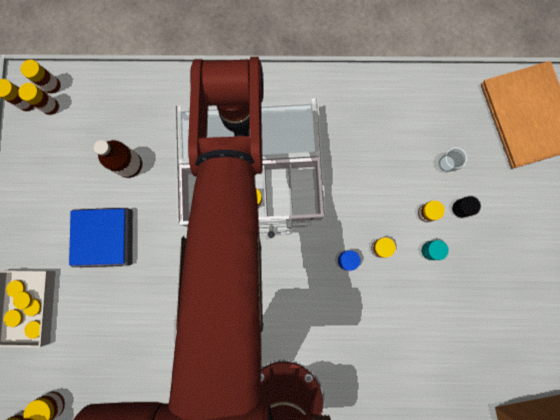

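Run:
```python
from h import *
go([.4153,-.2626,.19],np.pi/2+.065,chest=False)
```

```text
t=25.80 pos=[0.6828 0.1032 0.2238] F=[ 1.5 -0.2  5.1] g=0.399 target=[ 0.4153 -0.2626  0.19  ] shift=[-0.3475 -0.2912  0.0309] turn=[0.6  0.01 0.03]
```

Request:
arm_command([
  [[-0.02,-0.017,0,0,0,0],[-0.035,-0.029,0,0,0,0],[-0.035,-0.029,0,0,0,0],[-0.035,-0.029,0,0,0,0],[-0.035,-0.029,0,0,0,0]],
], claw=90)

```text
time_s: 26.42
ee_pos: [0.5562, -0.0665, 0.2152]
ee_rot: [0.684, 0.73, -0.0, 0.0]
ft_force: [0.5, -0.2, 1.2]
grip_width: 0.904
```

Request:
arm_command([
  [[-0.035,-0.029,0,0,0,0],[-0.035,-0.029,0,0,0,0],[-0.035,-0.029,0,0,0,0],[-0.035,-0.029,0,0,0,0],[-0.035,-0.03,0,0,0,0]],
])

```text
time_s: 27.05
ee_pos: [0.4219, -0.2508, 0.2155]
ee_rot: [0.684, 0.73, -0.0, 0.0]
ft_force: [-0.1, -0.6, -0.3]
grip_width: 0.901
```

Request:
arm_command([
  [[-0.013,-0.012,0.01,0,0,0],[0,0,0.01,0,0,0],[0,0,0.005,0,0,0],[0,0,0,0,0,0],[0,0,0,0,0,0]],
])

```text
time_s: 27.68
ee_pos: [0.4122, -0.2626, 0.191]
ee_rot: [0.683, 0.73, -0.0, -0.0]
ft_force: [-0.5, -0.2, 0.9]
grip_width: 0.9
```

Run:
```python
from h import *
go([.4153,-.2626,.036],np.pi/2+.065,chest=False)
c=cap('wrist'); cv2.imwrite('pics/w21.png',c['img'][:,:,::-1]); print(pj(c,[.4153,-.2626,.07]),pj(c,[.4153,-.2626-.027,.07]))
```

```text
t=27.68 pos=[ 0.4122 -0.2626  0.191 ] F=[-0.5 -0.2  0.9] g=0.900 target=[ 0.4153 -0.2626  0.036 ] shift=[-0.0002  0.0031  0.155 ] turn=[-0.01  0.    0.12]
[283.57379707 206.82920683] [281.29907087 238.23536863]
```

View pics/w21.png

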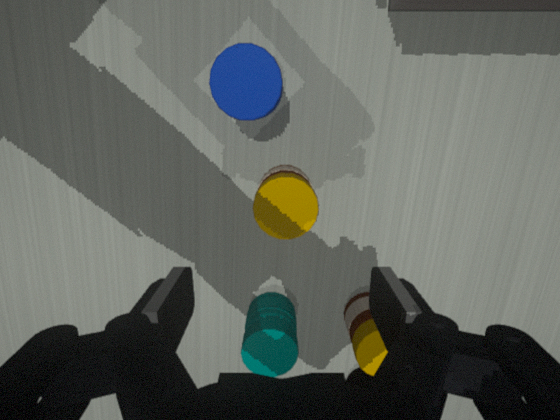

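Request:
arm_command([
  [[0,0.0038,0.03,0,0,0],[0,0,0.035,0,0,0],[0,0,0.035,0,0,0],[0,0,0.035,0,0,0],[0,0,0.02,0,0,0]],
])

```text
time_s: 28.35
ee_pos: [0.4148, -0.2622, 0.0344]
ee_rot: [0.683, 0.73, -0.0, -0.001]
ft_force: [-0.3, 0.6, -0.4]
grip_width: 0.899
```

Request:
arm_command([
  [[0,0,0,0,0,0],[0,0,0,0,0,0],[0,0,0,0,0,0],[0,0,0,0,0,0],[0,0,0,0,0,0]],
], claw=0)

```text
time_s: 28.98
ee_pos: [0.4153, -0.2631, 0.0362]
ee_rot: [0.684, 0.73, -0.0, 0.0]
ft_force: [-0.4, -0.9, -2.1]
grip_width: 0.615
```

Run:
```python
from h import *
go([.4153,-.2626,.036],np.pi/2+.065,chest=False)
c=cap('wrist'); cv2.imwrite('pics/w22.png',c['img'][:,:,::-1])
```

```text
t=28.98 pos=[ 0.4153 -0.2631  0.0362] F=[-0.4 -0.9 -2.1] g=0.615 target=[ 0.4153 -0.2626  0.036 ] shift=[0.0005 0.0001 0.0002] turn=[-0.01  0.02  0.03]
```

View pics/w22.png

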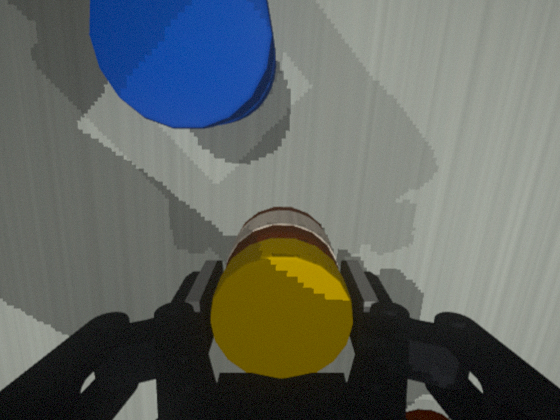

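Request:
arm_command([
  [[0,0,-0.015,0,0,0],[0,0,-0.03,0,0,0],[0,0,-0.045,0,0,0],[0,0,-0.045,0,0,0],[0,0,-0.04,0,0,0]],
])

```text
time_s: 29.65
ee_pos: [0.4155, -0.2631, 0.2138]
ee_rot: [0.684, 0.73, -0.0, 0.001]
ft_force: [0.4, -0.5, -3.0]
grip_width: 0.617
```

Run:
```python
from h import *
go([-.012,-.074,.2],np.pi/2)
```

```text
t=29.65 pos=[ 0.4155 -0.2631  0.2138] F=[ 0.4 -0.5 -3. ] g=0.617 target=[0.5558 0.0202 0.2   ] shift=[0.2735 0.1586 0.0136] turn=[0.07 0.09 0.03]
```

Request:
arm_command([
  [[0.02,0.012,0,0,0,0],[0.035,0.02,0,0,0,0],[0.035,0.02,0,0,0,0],[0.035,0.02,0,0,0,0],[0.035,0.02,0,0,0,0]],
])

```text
time_s: 30.28
ee_pos: [0.4971, -0.0961, 0.212]
ee_rot: [0.684, 0.73, 0.0, 0.0]
ft_force: [-0.3, 0.6, -2.3]
grip_width: 0.617
```

Request:
arm_command([
  [[0.035,0.02,0,0,0,0],[0.035,0.02,0,0,0,0],[0.028,0.017,0,0,0,0],[0.015,0.009,0,0,0,0],[0,0,0,0,0,0]],
])

```text
time_s: 30.9
ee_pos: [0.5552, 0.0202, 0.2112]
ee_rot: [0.683, 0.73, -0.0, 0.0]
ft_force: [-0.2, -0.6, -2.1]
grip_width: 0.618
```

Run:
```python
from h import *
go([-.012,-.074,.043],np.pi/2)
c=cap('wrist'); cv2.imwrite('pics/w23.png',c['img'][:,:,::-1])
C=C0
for y in(-.111,-.037,-.183): print(y,pj(c,ch(C,(-.072,y,.064))).round(),pj(c,ch(C,(.072,y,.064))).round())
t=cap('top'); crop(t,'t23',165,90,200,160,4)
```

```text
t=30.90 pos=[0.5552 0.0202 0.2112] F=[-0.2 -0.6 -2.1] g=0.618 target=[0.5558 0.0202 0.043 ] shift=[0.     0.0007 0.1682] turn=[-0.03  0.03  0.13]
-0.111 [214. 238.] [373. 238.]
-0.037 [210. 156.] [380. 157.]
-0.183 [218. 308.] [367. 308.]
```

View pics/w23.png

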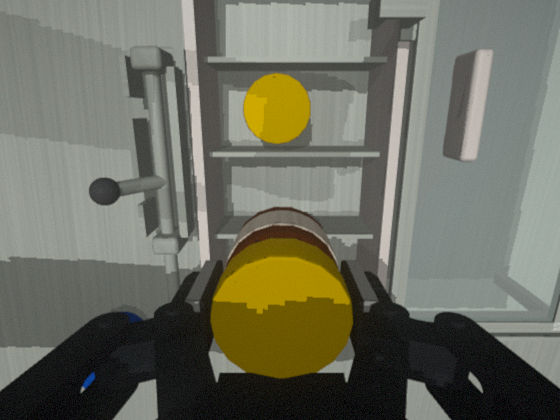

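View pics/t23.png

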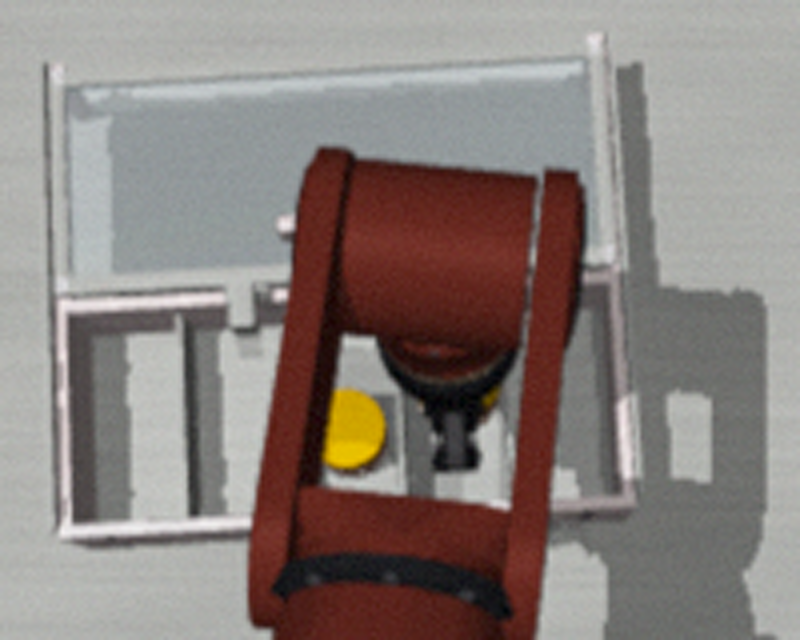

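Request:
arm_command([
  [[0.0015,0,0.02,0,0,0],[0,0,0.03,0,0,0],[0,0,0.03,0,0,0],[0,0,0.015,0,0,0],[0,0,0.005,0,0,0]],
])

```text
time_s: 31.62
ee_pos: [0.5542, 0.0205, 0.11]
ee_rot: [0.684, 0.73, -0.001, -0.001]
ft_force: [0.2, -0.7, -2.1]
grip_width: 0.614
```

Run:
```python
from h import *
go([-.012,-.074,.043],np.pi/2)
c=cap('wrist'); cv2.imwrite('pics/w24.png',c['img'][:,:,::-1])
for y in(-.111,-.037): print(y,pj(c,ch(C0,(-.072,y,.064))).round(),pj(c,ch(C0,(.072,y,.064))).round())
```

```text
t=31.62 pos=[0.5542 0.0205 0.11  ] F=[ 0.2 -0.7 -2.1] g=0.614 target=[0.5558 0.0202 0.043 ] shift=[-0.0005  0.0018  0.067 ] turn=[-0.13 -0.   -0.03]
-0.111 [186. 296.] [417. 297.]
-0.037 [175. 179.] [432. 179.]
```

View pics/w24.png

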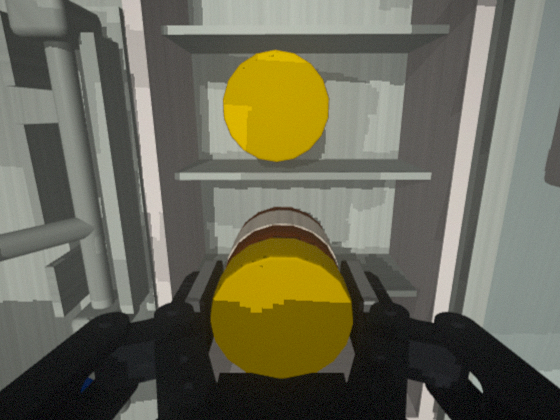

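Request:
arm_command([
  [[0.0015,0.001,0.015,0,0,0],[0,0,0.02,0,0,0],[0,0,0.016,0,0,0],[0,0,0.008,0,0,0],[0,0,0.003,0,0,0]],
])

```text
time_s: 32.3
ee_pos: [0.5557, 0.0229, 0.0484]
ee_rot: [0.684, 0.73, -0.0, -0.0]
ft_force: [-0.3, 0.7, -3.2]
grip_width: 0.619
```

Request:
arm_command([
  [[0,0,0.002,0,0,0],[0,0,0,0,0,0],[0,0,0,0,0,0],[0,0,0,0,0,0],[0,0,0,0,0,0]],
])

```text
time_s: 32.92
ee_pos: [0.5559, 0.0228, 0.047]
ee_rot: [0.684, 0.73, -0.0, -0.0]
ft_force: [0.8, 0.3, -2.1]
grip_width: 0.616
```

Request:
arm_command([
  [[0,0,0.0015,0,0,0],[0,0,0.001,0,0,0],[0,0,0.001,0,0,0],[0,0,0.0005,0,0,0],[0,0,0,0,0,0]],
])

```text
time_s: 33.55
ee_pos: [0.5557, 0.0228, 0.0427]
ee_rot: [0.684, 0.73, -0.0, -0.0]
ft_force: [-0.5, -0.6, -3.1]
grip_width: 0.617
```

Request:
arm_command([
  [[0,0,0.0005,0,0,0],[0,0,0.0005,0,0,0],[0,0,0,0,0,0],[0,0,0,0,0,0],[0,0,0,0,0,0]],
])

```text
time_s: 34.17
ee_pos: [0.5559, 0.0228, 0.0421]
ee_rot: [0.684, 0.73, -0.0, -0.0]
ft_force: [-0.7, -0.3, 0.8]
grip_width: 0.61
```

Request:
arm_command([
  [[0,0,0,0,0,0],[0,0,0,0,0,0],[0,0,0,0,0,0],[0,0,-0.015,0,0,0],[0,0,-0.03,0,0,0]],
], claw=78)

```text
time_s: 34.8
ee_pos: [0.5546, 0.0229, 0.0867]
ee_rot: [0.684, 0.73, -0.001, -0.001]
ft_force: [0.1, 0.5, 0.3]
grip_width: 0.779
```

Request:
arm_command([
  [[0,0,-0.04,0,0,0],[0,0,-0.04,0,0,0],[0,0,-0.04,0,0,0],[0,0,0,0,0,0],[0,0,0,0,0,0]],
])

```text
time_s: 35.42
ee_pos: [0.5557, 0.0229, 0.2071]
ee_rot: [0.684, 0.73, -0.0, -0.0]
ft_force: [-1.3, -0.2, -0.2]
grip_width: 0.78
```

Run:
```python
from h import *
go([.5156,-.3905,.19],np.pi/2+.065,chest=False)
c=cap('wrist'); cv2.imwrite('pics/w25.png',c['img'][:,:,::-1])
t=cap('top'); cv2.imwrite('pics/top3.png',t['img'][:,:,::-1])
```

```text
t=35.42 pos=[0.5557 0.0229 0.2071] F=[-1.3 -0.2 -0.2] g=0.780 target=[ 0.5156 -0.3905  0.19  ] shift=[-0.4098 -0.0671  0.0172] turn=[-0.01  0.    0.03]
```

View pics/w25.png

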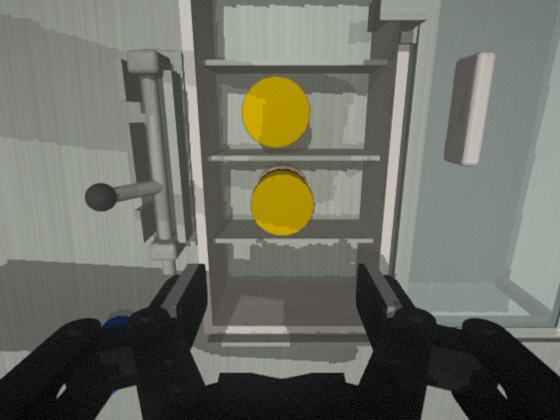

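View pics/top3.png

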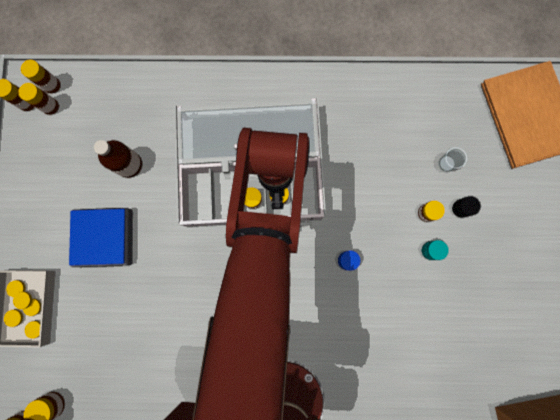

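Request:
arm_command([
  [[-0.025,-0.004,0,0,0,0],[-0.05,-0.008,0,0,0,0],[-0.05,-0.008,0,0,0,0],[-0.05,-0.008,0,0,0,0],[-0.05,-0.008,0,0,0,0]],
], claw=90)

```text
time_s: 36.15
ee_pos: [0.5334, -0.205, 0.2049]
ee_rot: [0.684, 0.73, -0.001, -0.002]
ft_force: [0.5, 0.6, -0.3]
grip_width: 0.901
```

Request:
arm_command([
  [[-0.05,-0.008,0,0,0,0],[-0.05,-0.008,0,0,0,0],[-0.05,-0.008,0.005,0,0,0],[-0.034,-0.007,0.01,0,0,0],[0,0,0,0,0,0]],
])

```text
time_s: 36.78
ee_pos: [0.5137, -0.391, 0.1885]
ee_rot: [0.685, 0.729, -0.0, -0.003]
ft_force: [0.3, 0.8, 0.6]
grip_width: 0.899
```

Run:
```python
from h import *
go([.5156,-.3905,.036],np.pi/2+.065,chest=False)
c=cap('wrist'); cv2.imwrite('pics/w26.png',c['img'][:,:,::-1]); print(pj(c,[.5156,-.3905,.07]))
```

```text
t=36.77 pos=[ 0.5137 -0.391   0.1885] F=[0.3 0.8 0.6] g=0.899 target=[ 0.5156 -0.3905  0.036 ] shift=[-1.000e-04  2.600e-03  1.525e-01] turn=[-0.25 -0.2  -0.17]
[282.81801214 207.44204657]
```

View pics/w26.png

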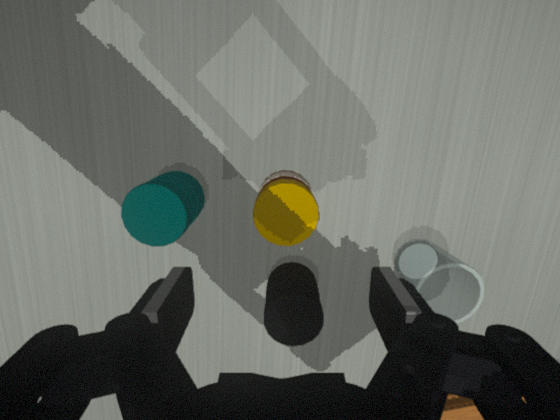

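Request:
arm_command([
  [[-0.0025,0.0045,0.03,0,0,0],[0,0,0.035,0,0,0],[0,0,0.035,0,0,0],[0,0,0.035,0,0,0],[0,0,0.017,0,0,0]],
])

```text
time_s: 37.45
ee_pos: [0.5192, -0.3889, 0.0369]
ee_rot: [0.683, 0.73, -0.0, -0.003]
ft_force: [0.4, 0.2, -0.4]
grip_width: 0.897
```

Request:
arm_command([
  [[0,0,0,0,0,0],[0,0,0,0,0,0],[0,0,0,0,0,0],[0,0,0,0,0,0],[0,0,0,0,0,0]],
], claw=0)

```text
time_s: 38.08
ee_pos: [0.5205, -0.392, 0.0401]
ee_rot: [0.684, 0.73, -0.0, 0.0]
ft_force: [0.7, -0.2, -3.2]
grip_width: 0.615
```

Run:
```python
from h import *
go([.5156,-.3905,.036],np.pi/2+.065,chest=False)
c=cap('wrist'); cv2.imwrite('pics/w27.png',c['img'][:,:,::-1])
```

```text
t=38.08 pos=[ 0.5205 -0.392   0.0401] F=[ 0.7 -0.2 -3.2] g=0.615 target=[ 0.5156 -0.3905  0.036 ] shift=[ 0.0018 -0.0048  0.0041] turn=[-0.01  0.02  0.02]
```

View pics/w27.png

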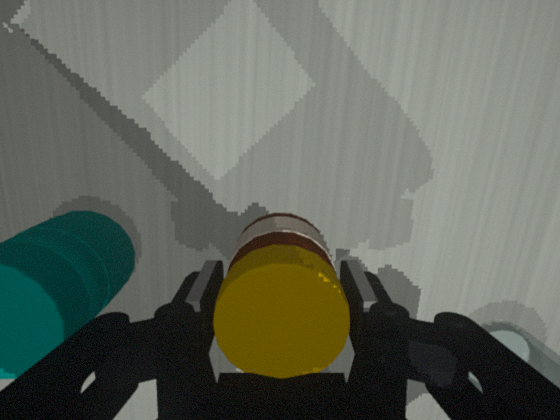

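Request:
arm_command([
  [[0,0,-0.015,0,0,0],[0,0,-0.03,0,0,0],[0,0,-0.045,0,0,0],[0,0,-0.045,0,0,0],[0,0,-0.035,0,0,0]],
])

```text
time_s: 38.75
ee_pos: [0.5211, -0.3925, 0.2137]
ee_rot: [0.684, 0.73, -0.0, 0.002]
ft_force: [-0.1, 0.5, -2.8]
grip_width: 0.611
```

Run:
```python
from h import *
go([-.012,-.146,.2],np.pi/2)
```

```text
t=38.75 pos=[ 0.5211 -0.3925  0.2137] F=[-0.1  0.5 -2.8] g=0.611 target=[ 0.5605 -0.0517  0.2   ] shift=[0.3375 0.0616 0.0129] turn=[0.12 0.16 0.03]
```

Request:
arm_command([
  [[0.02,0.004,0,0,0,0],[0.04,0.007,0,0,0,0],[0.045,0.008,0,0,0,0],[0.045,0.008,0,0,0,0],[0.045,0.008,0,0,0,0]],
])

```text
time_s: 39.38
ee_pos: [0.541, -0.1913, 0.2072]
ee_rot: [0.683, 0.73, -0.0, -0.002]
ft_force: [0.8, 0.1, -3.5]
grip_width: 0.616
```

Request:
arm_command([
  [[0.045,0.008,0,0,0,0],[0.045,0.008,0,0,0,0],[0.035,0.007,0,0,0,0],[0.018,0.004,0,0,0,0],[0,0,0,0,0,0]],
])

```text
time_s: 40.0
ee_pos: [0.5593, -0.0491, 0.2085]
ee_rot: [0.683, 0.731, -0.001, -0.001]
ft_force: [-0.0, 0.1, -2.9]
grip_width: 0.616
```

Request:
arm_command([
  [[0,0,0.03,0,0,0],[0,0,0.03,0,0,0],[0,0,0.025,0,0,0],[0,0,0.01,0,0,0],[0,0,0,0,0,0]],
])

```text
time_s: 40.62
ee_pos: [0.5595, -0.0513, 0.1141]
ee_rot: [0.684, 0.73, -0.001, -0.001]
ft_force: [-0.0, -0.4, -3.1]
grip_width: 0.614
```

Run:
```python
from h import *
go([-.012,-.146,.046],np.pi/2)
c=cap('wrist'); cv2.imwrite('pics/w28.png',c['img'][:,:,::-1])
for y in(-.109,-.181): print(y,pj(c,ch(C0,(-.072,y,.064))).round(),pj(c,ch(C0,(.072,y,.064))).round())
```

```text
t=40.62 pos=[ 0.5595 -0.0513  0.1141] F=[-0.  -0.4 -3.1] g=0.614 target=[ 0.5605 -0.0517  0.046 ] shift=[-0.0005  0.0011  0.0681] turn=[-0.14 -0.01 -0.03]
-0.109 [176. 178.] [428. 178.]
-0.181 [186. 290.] [414. 291.]
```

View pics/w28.png

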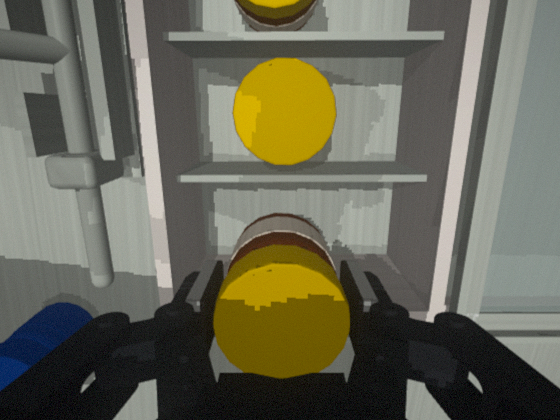

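Request:
arm_command([
  [[0,0.001,0.015,0,0,0],[0,0,0.02,0,0,0],[0,0,0.016,0,0,0],[0,0,0.008,0,0,0],[0,0,0.003,0,0,0]],
])

```text
time_s: 41.3
ee_pos: [0.5605, -0.0503, 0.0517]
ee_rot: [0.684, 0.73, -0.001, -0.001]
ft_force: [-0.6, -0.1, -4.4]
grip_width: 0.612
```

Request:
arm_command([
  [[0,0,0.001,0,0,0],[0,0,0.001,0,0,0],[0,0,0,0,0,0],[0,0,0,0,0,0],[0,0,0,0,0,0]],
])

```text
time_s: 41.92
ee_pos: [0.5613, -0.0505, 0.051]
ee_rot: [0.684, 0.73, -0.0, 0.0]
ft_force: [-0.5, 0.0, -3.5]
grip_width: 0.615
```

Request:
arm_command([
  [[0,0,0.001,0,0,0],[0,0,0.001,0,0,0],[0,0,0.001,0,0,0],[0,0,0.001,0,0,0],[0,0,0,0,0,0]],
])

```text
time_s: 42.55
ee_pos: [0.561, -0.0504, 0.0466]
ee_rot: [0.684, 0.73, -0.0, -0.0]
ft_force: [-0.3, 0.4, -4.1]
grip_width: 0.613
```

Request:
arm_command([
  [[0,0,0.0005,0,0,0],[0,0,0.0005,0,0,0],[0,0,0,0,0,0],[0,0,0,0,0,0],[0,0,0,0,0,0]],
])

```text
time_s: 43.18
ee_pos: [0.5612, -0.0505, 0.0461]
ee_rot: [0.684, 0.73, -0.0, -0.0]
ft_force: [-0.7, -1.2, -0.3]
grip_width: 0.613
```

Contact (jar weight taken by the floor). Release and rise.

Request:
arm_command([
  [[0,0,0,0,0,0],[0,0,0,0,0,0],[0,0,0,0,0,0],[0,0,-0.015,0,0,0],[0,0,-0.03,0,0,0]],
], claw=78)

```text
time_s: 43.8
ee_pos: [0.56, -0.0502, 0.0907]
ee_rot: [0.684, 0.73, -0.001, -0.001]
ft_force: [0.5, 0.5, 0.1]
grip_width: 0.779
```

Request:
arm_command([
  [[0,0,-0.04,0,0,0],[0,0,-0.04,0,0,0],[0,0,-0.04,0,0,0],[0,0,0,0,0,0],[0,0,0,0,0,0]],
])

```text
time_s: 44.42
ee_pos: [0.561, -0.0504, 0.2111]
ee_rot: [0.684, 0.73, -0.0, -0.0]
ft_force: [-0.0, -0.2, -0.3]
grip_width: 0.781
```

Run:
```python
from h import *
go([.1125,.002,.2],np.pi/2)
c=cap('wrist'); cv2.imwrite('pics/w29.png',c['img'][:,:,::-1])
t=cap('top'); cv2.imwrite('pics/top4.png',t['img'][:,:,::-1])
```

```text
t=44.42 pos=[ 0.561  -0.0504  0.2111] F=[-0.  -0.2 -0.3] g=0.781 target=[0.6751 0.1041 0.2   ] shift=[0.1467 0.1241 0.0111] turn=[-0.01  0.01  0.03]
```

View pics/w29.png

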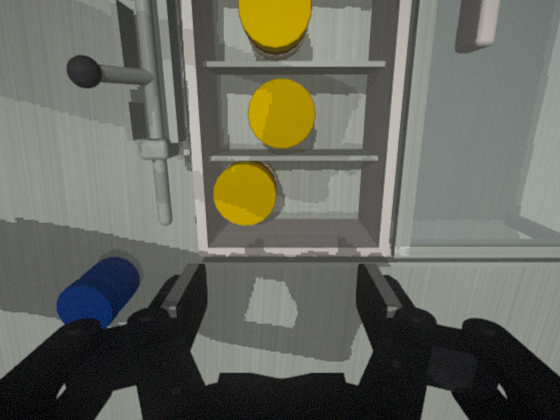

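View pics/top4.png

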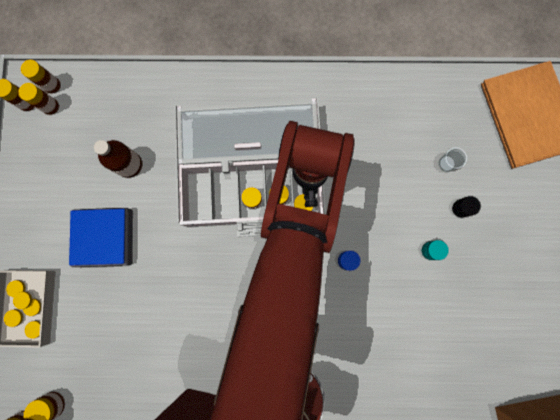

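Run:
```python
from h import *
c=cap('wrist'); crop(c,'w30',190,120,140,140,5); 
p=bp(c,245,193.5,.076); print(p); C=C0
d=p[:2]-[C[0],C[1]]; a=C[2]; print("chest",d@[np.cos(a),np.sin(a)],d@[-np.sin(a),np.cos(a)])
s=cap('side'); crop(s,'s30',205,150,140,100,5)
```

```text
[ 0.53017718 -0.04418043  0.076     ]
chest -0.04178087820559909 -0.1365549552571527
```

View pics/w30.png

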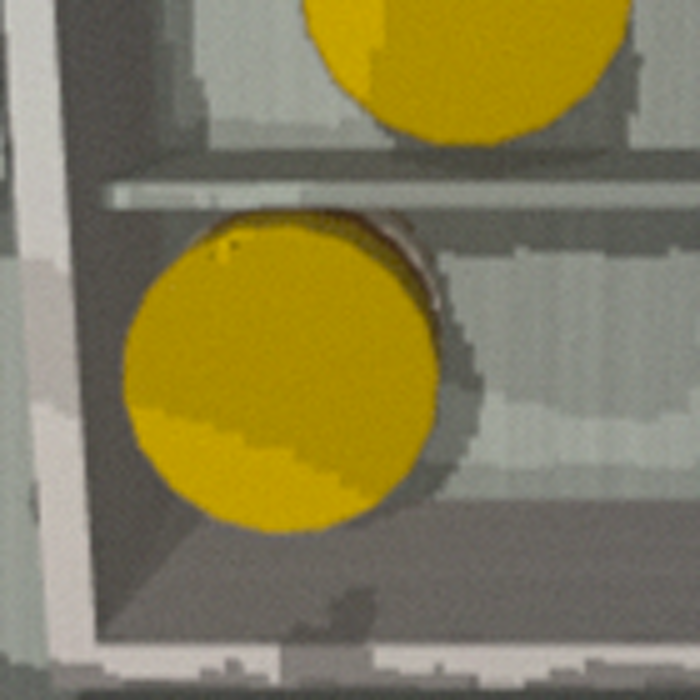

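View pics/s30.png

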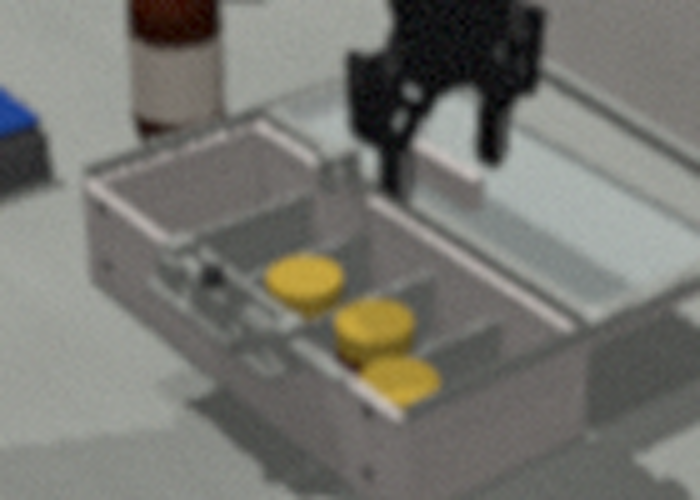

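Request:
arm_command([
  [[0.03,0.025,0,0,0,0],[0.04,0.033,0,0,0,0],[0.04,0.033,0,0,0,0],[0.025,0.022,0,0,0,0],[0.0117,0.011,0,0,0,0]],
], claw=40)

```text
time_s: 45.25
ee_pos: [0.6753, 0.1055, 0.2091]
ee_rot: [0.683, 0.73, -0.001, -0.001]
ft_force: [0.3, 0.1, 0.4]
grip_width: 0.4
```

Request:
arm_command([
  [[0,0,0.02,0,0,0],[0,0,0.02,0,0,0],[0,0,0,0,0,0],[0,0,0,0,0,0],[0,0,0,0,0,0]],
])

```text
time_s: 45.88
ee_pos: [0.6759, 0.1036, 0.1719]
ee_rot: [0.684, 0.73, 0.0, 0.0]
ft_force: [-0.9, -0.7, -0.3]
grip_width: 0.397
```

Run:
```python
from h import *
go([.1135,.002,.105],np.pi/2)
c=cap('wrist'); cv2.imwrite('pics/w31.png',c['img'][:,:,::-1])
```

```text
t=45.88 pos=[0.6759 0.1036 0.1719] F=[-0.9 -0.7 -0.3] g=0.397 target=[0.6761 0.1042 0.105 ] shift=[0.0005 0.0002 0.0669] turn=[ 0.08  0.   -0.  ]
```

View pics/w31.png

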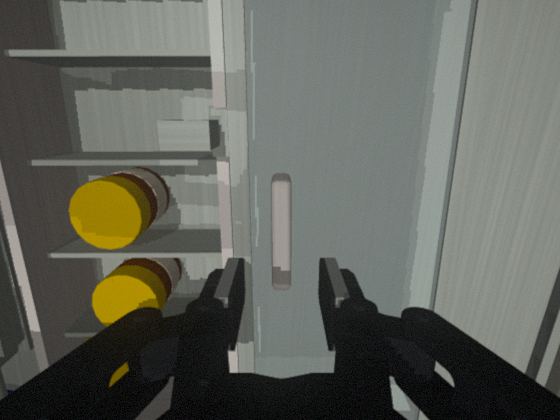

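Bar centred (col 282). Descend, pinch, and pull shut.

Request:
arm_command([
  [[0,0,0.02,0,0,0],[0,0,0.02,0,0,0],[0,0,0.016,0,0,0],[0,0,0.008,0,0,0],[0,0,0.002,0,0,0]],
])

```text
time_s: 46.55
ee_pos: [0.6747, 0.104, 0.1034]
ee_rot: [0.684, 0.73, -0.001, -0.001]
ft_force: [0.2, -0.1, -0.7]
grip_width: 0.4
```

Request:
arm_command([
  [[0,0,0,0,0,0],[0,0,0,0,0,0],[0,0,0,0,0,0],[0,0,0,0,0,0],[0,0,0,0,0,0]],
], claw=0)

```text
time_s: 47.18
ee_pos: [0.6757, 0.1041, 0.1056]
ee_rot: [0.684, 0.73, 0.0, 0.0]
ft_force: [-0.4, 0.0, 4.0]
grip_width: 0.121
```

Request:
arm_command([
  [[0,-0.008,0,0,0,0],[0,-0.016,0,0,0,0],[0,-0.018,0,0,0,0],[0,-0.018,0,0,0,0],[0,-0.018,0,0,0,0]],
])

```text
time_s: 47.8
ee_pos: [0.5982, 0.0989, 0.1056]
ee_rot: [0.684, 0.73, 0.001, 0.001]
ft_force: [2.1, 0.4, 1.5]
grip_width: 0.123
```

Request:
arm_command([
  [[0,-0.018,0,0,0,0],[0,-0.018,0,0,0,0],[0,-0.018,0,0,0,0],[0,-0.012,0,0,0,0],[0,-0.008,0,0,0,0]],
])

```text
time_s: 48.42
ee_pos: [0.524, 0.0939, 0.1056]
ee_rot: [0.684, 0.73, 0.001, 0.001]
ft_force: [3.0, -1.2, 2.7]
grip_width: 0.127
```

Request:
arm_command([
  [[0,-0.003,0,0,0,0],[0,-0.002,0,0,0,0],[0,-0.002,0,0,0,0],[0,-0.002,0,0,0,0],[0,0,0,0,0,0]],
])

```text
time_s: 49.05
ee_pos: [0.516, 0.0934, 0.1056]
ee_rot: [0.684, 0.73, 0.001, 0.001]
ft_force: [3.3, -0.8, 5.2]
grip_width: 0.125
```

Request:
arm_command([
  [[0,-0.002,0,0,0,0],[0,-0.001,0,0,0,0],[0,-0.001,0,0,0,0],[0,0,0,0,0,0],[0,0,0,0,0,0]],
])

```text
time_s: 49.68
ee_pos: [0.516, 0.0934, 0.1056]
ee_rot: [0.684, 0.73, 0.004, 0.004]
ft_force: [15.1, -0.3, -5.6]
grip_width: 0.129
```

Request:
arm_command([
  [[0,0,0,0,0,0],[0,0,0,0,0,0],[0,0,-0.03,0,0,0],[0,0,-0.04,0,0,0],[0,0,-0.03,0,0,0]],
], claw=45)

```text
time_s: 50.3
ee_pos: [0.5093, 0.0934, 0.2051]
ee_rot: [0.684, 0.73, -0.001, -0.001]
ft_force: [0.0, -0.2, -0.2]
grip_width: 0.448
```

Request:
arm_command([
  [[0,-0.03,0,0,0,-10],[0,0,0,0,0,-10],[0,0,0,0,0,-10],[0,0,0,0,0,-10],[0,0,0,0,0,-10]],
])

```text
time_s: 50.92
ee_pos: [0.4788, 0.0914, 0.2034]
ee_rot: [0.308, 0.951, -0.001, -0.002]
ft_force: [-0.7, -0.9, 0.2]
grip_width: 0.452
```

Request:
arm_command([
  [[0,0,0,0,0,-10],[0,0,0,0,0,-10],[0,0,0,0,0,-10],[0,0,0,0,0,-10],[0,0,0,0,0,0]],
])

```text
time_s: 51.55
ee_pos: [0.4792, 0.0914, 0.2036]
ee_rot: [-0.032, 0.999, 0.0, -0.002]
ft_force: [-0.6, -0.7, 0.2]
grip_width: 0.447
```

Run:
```python
from h import *
go([-.128,-.05,.12],np.pi)
c=cap('wrist'); cv2.imwrite('pics/w32.png',c['img'][:,:,::-1]); print(pj(c,ch(C0,(-.128,-.05,.139))))
```

```text
t=51.55 pos=[0.4792 0.0914 0.2036] F=[-0.6 -0.7  0.2] g=0.447 target=[0.4385 0.0366 0.12  ] shift=[ 0.0437 -0.0521  0.0838] turn=[ 0.02 -0.24 -0.08]
[195.06534604 159.41447329]
```

View pics/w32.png

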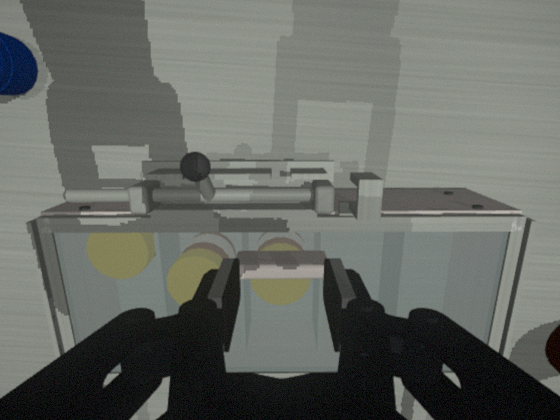

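Run:
```python
from h import *
c=cap('wrist'); k=bp(c,195,165.5,.137); print(k)
C=C0;a=C[2]; d=k[:2]-[C[0],C[1]]; print("chest",d@[np.cos(a),np.sin(a)],d@[-np.sin(a),np.cos(a)])
e=bp(c,368,178,.125); print(e); d=e[:2]-[C[0],C[1]]; print("eye chest",d@[np.cos(a),np.sin(a)],d@[-np.sin(a),np.cos(a)])
print(k+[-.006,0,0]); go([k[0]-.005,k[1],.124],np.pi+.065,chest=False)
```

```text
[0.44286523 0.03600155 0.137     ]
chest -0.1237002847313607 -0.05087102056141035
[0.44585163 0.14680374 0.125     ]
eye chest -0.11352312055203455 0.05950320821205305
[0.43686523 0.03600155 0.137     ]
t=51.65 pos=[0.4797 0.0913 0.204 ] F=[-0.6  0.7  0. ] g=0.450 target=[0.4379 0.036  0.124 ] shift=[ 0.045  -0.0526  0.0801] turn=[ 0.01 -0.17 -0.12]
```

Request:
arm_command([
  [[0.02,-0.026,0,0,0,0],[0.025,-0.0266,0,0,0,0],[0,0,0.02,0,0,0],[0,0,0.015,0,0,0],[0,0,0,0,0,0]],
], claw=40)

```text
time_s: 52.28
ee_pos: [0.4378, 0.0361, 0.1681]
ee_rot: [-0.032, 0.999, 0.0, -0.002]
ft_force: [0.3, -0.4, -0.0]
grip_width: 0.402
```

Run:
```python
from h import *
c=cap('wrist'); crop(c,'w33',130,150,300,220,2.6)
go([.4379,.036,.124],np.pi+.065,chest=False)
```

```text
t=52.33 pos=[0.4387 0.0361 0.1691] F=[ 0.1 -0.  -0.1] g=0.396 target=[0.4379 0.036  0.124 ] shift=[ 0.0007 -0.0001  0.0451] turn=[ 0.02 -0.15  0.02]
```

View pics/w33.png

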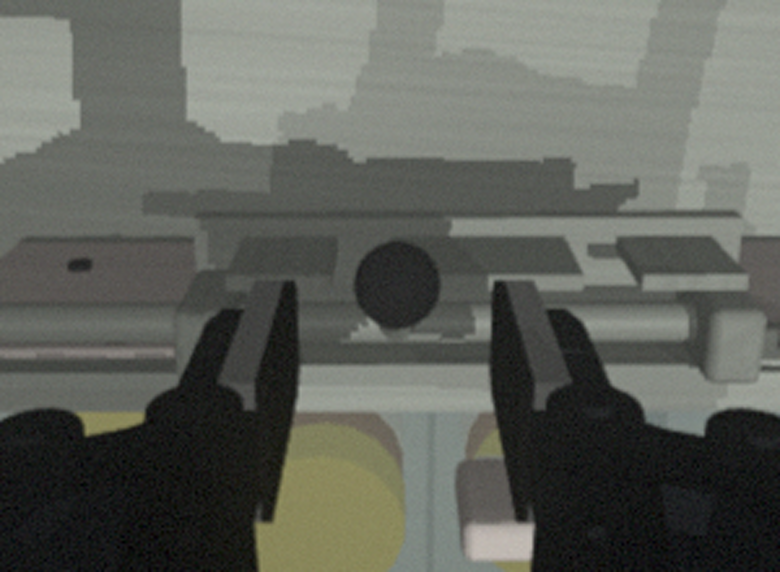

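Request:
arm_command([
  [[0,0,0.015,0,0,0],[0,0,0.015,0,0,0],[0,0,0.01,0,0,0],[0,0,0.005,0,0,0],[0,0,0,0,0,0]],
])

```text
time_s: 52.95
ee_pos: [0.439, 0.0358, 0.1244]
ee_rot: [-0.033, 0.999, 0.0, -0.001]
ft_force: [0.1, -0.1, -0.2]
grip_width: 0.4
```

Request:
arm_command([
  [[0,0,0,0,0,0],[0,0,0,0,0,0],[0,0,0,0,0,0],[0,0,0,0,0,0],[0,0,0,0,0,0]],
], claw=27)

```text
time_s: 53.58
ee_pos: [0.4393, 0.0358, 0.125]
ee_rot: [-0.033, 0.999, -0.0, -0.0]
ft_force: [0.0, 0.0, -0.1]
grip_width: 0.269
```

Run:
```python
from h import *
c=cap('wrist'); crop(c,'w34',130,150,300,220,2.6)
go([.4379,.036,.124],np.pi+.065,chest=False)
```

```text
t=53.62 pos=[0.4393 0.0358 0.1249] F=[ 0.3 -0.9  0.8] g=0.270 target=[0.4379 0.036  0.124 ] shift=[0.0013 0.0003 0.0009] turn=[ 0.   -0.03  0.03]
```

View pics/w34.png

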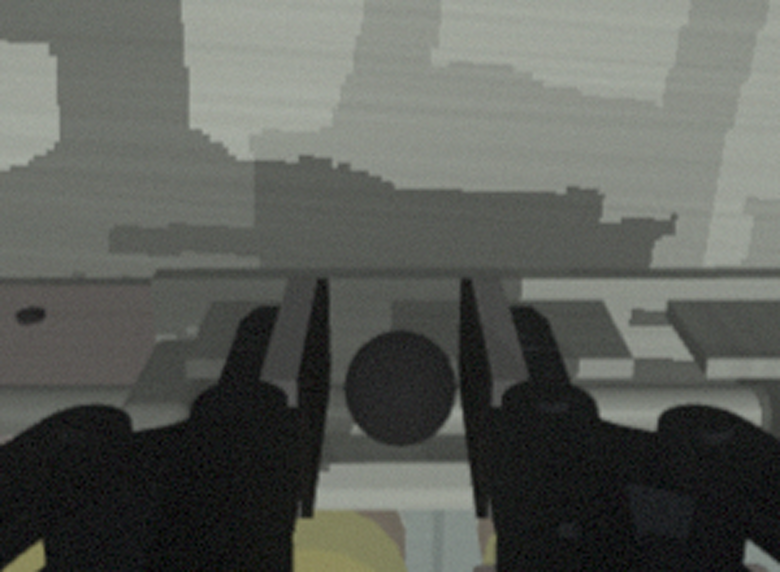

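Request:
arm_command([
  [[0,0.005,0,0,0,0],[0,0.009,0,0,0,0],[0,0.01,0,0,0,0],[0,0.01,0,0,0,0],[0,0.01,0,0,0,0]],
])

```text
time_s: 54.25
ee_pos: [0.4363, 0.0805, 0.1249]
ee_rot: [-0.033, 0.999, -0.0, -0.0]
ft_force: [0.0, -3.0, 0.4]
grip_width: 0.269
```

Request:
arm_command([
  [[0,0.002,0,0,0,0],[0,0.002,0,0,0,0],[0,0.002,0,0,0,0],[0,0.001,0,0,0,0],[0,0,0,0,0,0]],
])

```text
time_s: 54.88
ee_pos: [0.4358, 0.0868, 0.1248]
ee_rot: [-0.033, 0.999, 0.0, -0.0]
ft_force: [0.3, -1.1, -0.6]
grip_width: 0.267
```

Run:
```python
from h import *
c=cap('wrist'); crop(c,'w35',130,150,300,220,2.6)
go([.4379,.086,.124],np.pi+.065,chest=False)
```

```text
t=54.92 pos=[0.4358 0.0868 0.1248] F=[ 0.5 -2.1  0.2] g=0.272 target=[0.4379 0.086  0.124 ] shift=[-0.002  -0.0009  0.0008] turn=[ 0.02 -0.04  0.02]
```

View pics/w35.png

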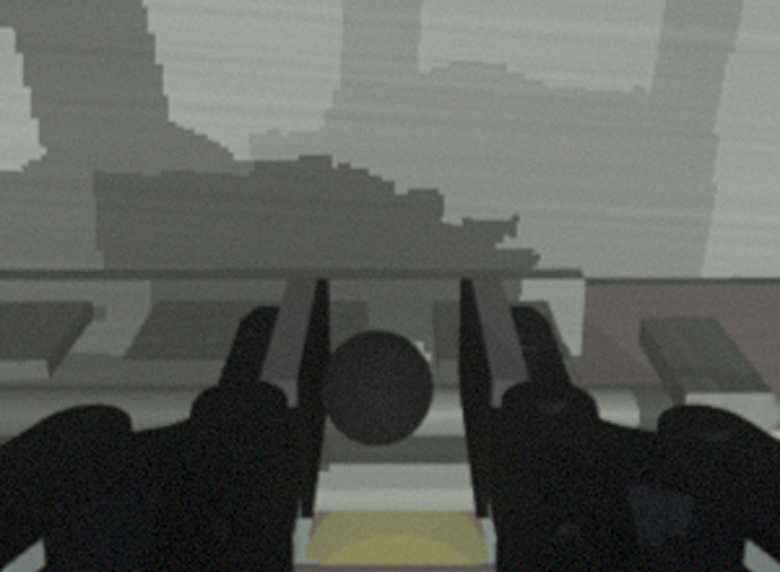

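Request:
arm_command([
  [[0,0.001,0,0,0,0],[0,0.001,0,0,0,0],[0,0.001,0,0,0,0],[0,0,0,0,0,0],[0,0,0,0,0,0]],
])

```text
time_s: 55.55
ee_pos: [0.4357, 0.0898, 0.1249]
ee_rot: [-0.033, 0.999, 0.0, -0.0]
ft_force: [0.2, -0.9, 1.1]
grip_width: 0.269
```

Run:
```python
from h import *
c=cap('wrist'); crop(c,'w36',130,150,300,220,2.6)
go([.4379,.086,.124],np.pi+.065,chest=False)
```

```text
t=55.60 pos=[0.4357 0.0898 0.1249] F=[-0.8 -0.9  0. ] g=0.265 target=[0.4379 0.086  0.124 ] shift=[-0.0019 -0.0039  0.0009] turn=[ 0.01 -0.03  0.03]
```

View pics/w36.png

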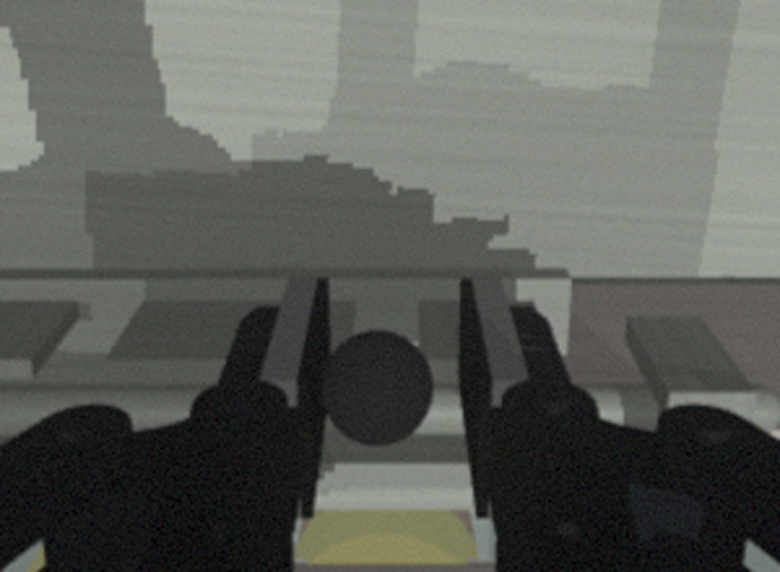

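Request:
arm_command([
  [[0,0.001,0,0,0,0],[0,0.001,0,0,0,0],[0,0,0,0,0,0],[0,0,0,0,0,0],[0,0,0,0,0,0]],
])

```text
time_s: 56.22
ee_pos: [0.4356, 0.0912, 0.1249]
ee_rot: [-0.033, 0.999, -0.001, -0.0]
ft_force: [-0.3, -5.8, -0.1]
grip_width: 0.27
```

Run:
```python
from h import *
c=cap('wrist'); crop(c,'w37',130,150,300,220,2.6)
go([.4379,.086,.124],np.pi+.065,chest=False)
```

```text
t=56.27 pos=[0.4357 0.0912 0.1249] F=[-0.5 -4.7  0.6] g=0.269 target=[0.4379 0.086  0.124 ] shift=[-0.0019 -0.0053  0.0009] turn=[-0.06 -0.03  0.04]
```

View pics/w37.png

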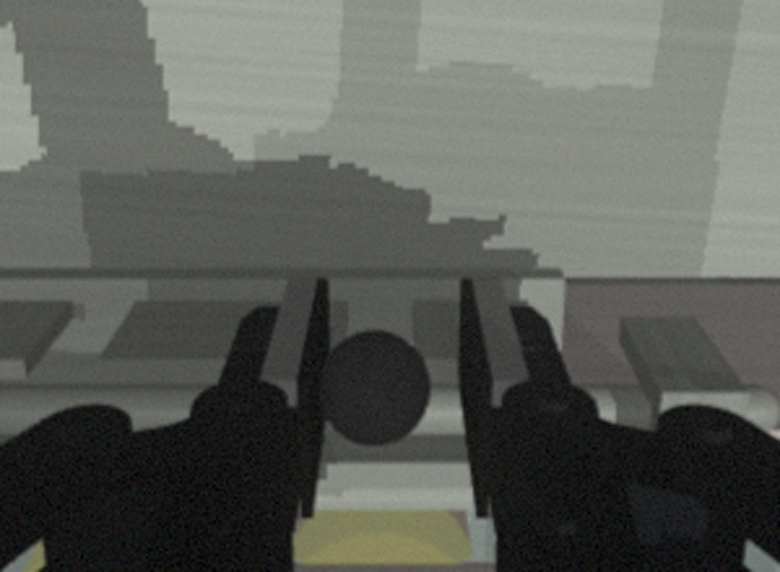

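Request:
arm_command([
  [[0,-0.002,0,0,0,0],[0,-0.002,0,0,0,0],[0,0,0,0,0,0],[0,0,0,0,0,0],[0,0,0,0,0,0]],
])

```text
time_s: 56.9
ee_pos: [0.4359, 0.0879, 0.1249]
ee_rot: [-0.033, 0.999, 0.0, -0.0]
ft_force: [-0.5, -0.2, -0.6]
grip_width: 0.269
```

Run:
```python
from h import *
c=cap('wrist'); crop(c,'w38',130,150,300,220,2.6)
go([.4379,.086,.124],np.pi+.065,chest=False)
```

```text
t=56.95 pos=[0.4358 0.0878 0.1249] F=[-0.  -0.8  0.2] g=0.271 target=[0.4379 0.086  0.124 ] shift=[-0.0019 -0.002   0.0009] turn=[ 0.01 -0.03  0.03]
```

View pics/w38.png

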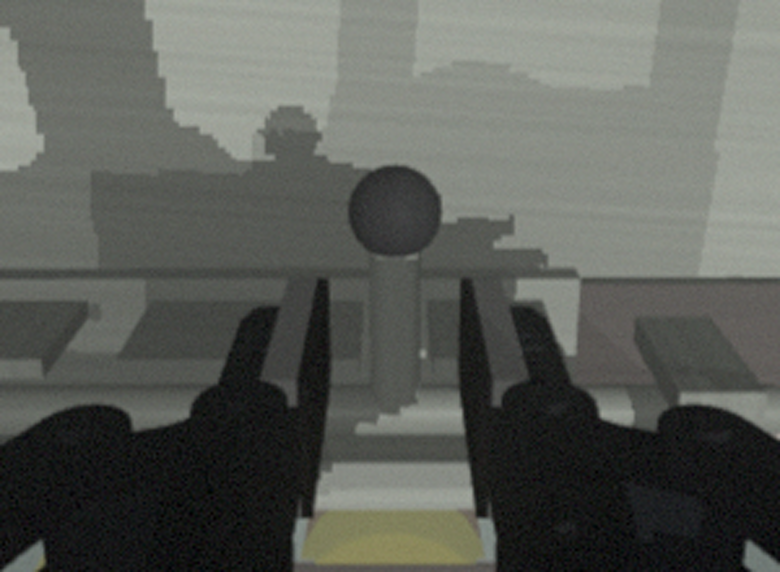

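Request:
arm_command([
  [[0,0,-0.02,0,0,0],[0,0,-0.03,0,0,0],[0,0,-0.03,0,0,0],[0,0,-0.02,0,0,0],[0,0,0,0,0,0]],
])

```text
time_s: 57.58
ee_pos: [0.4374, 0.0879, 0.2268]
ee_rot: [-0.033, 0.999, 0.0, 0.002]
ft_force: [-0.4, 0.0, 0.1]
grip_width: 0.271
```

Run:
```python
from h import *
c=cap('wrist'); cv2.imwrite('pics/w39.png',c['img'][:,:,::-1])
s=cap('side'); crop(s,'s39',205,150,140,100,5)
```

```text
(no output)
```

View pics/w39.png

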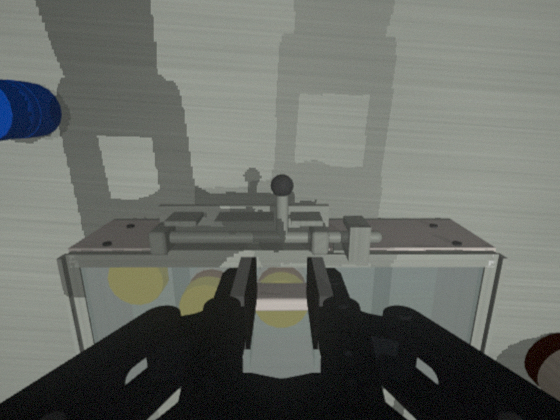

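View pics/s39.png

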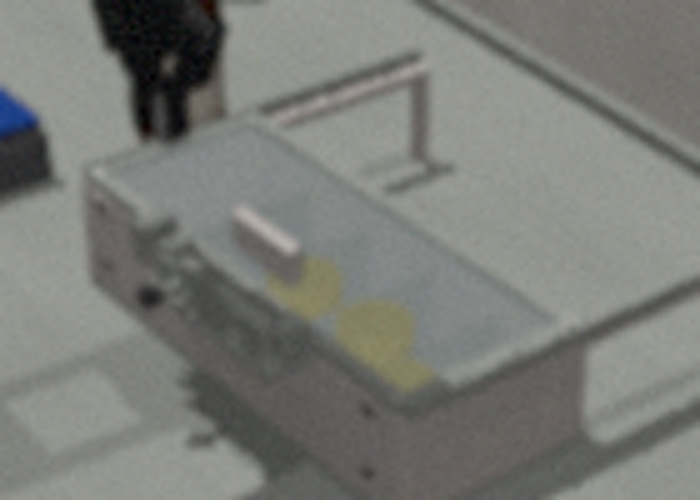

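Run:
```python
from h import *
t=cap('top'); cv2.imwrite('pics/top5.png',t['img'][:,:,::-1])
```

```text
(no output)
```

View pics/top5.png

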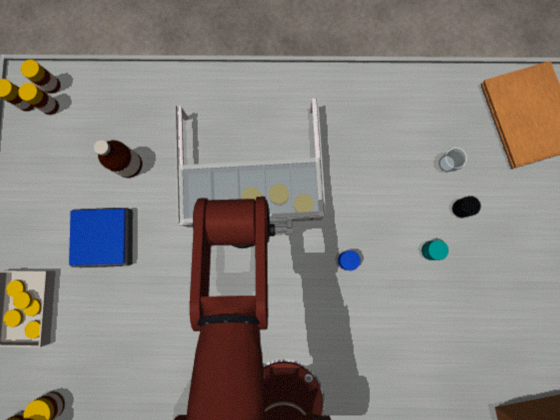

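The top view shows the hatch shut with three jars under it, at about (251,193), (279,193) and (303,203). No yellow jars are left on the right, and the pot, bottle and scale have not moved.

```bash
python3 -c "
from rig import arm
print(arm.sign_off())"
```

```text
the job is handed in; nothing more can be done
None
```

The job is done and handed in at about 58 s of robot time. Both yellow-lidded jars from the right of the chest now stand in free bays: the nearer one in bay 2 and the farther one in bay 1. The stored jar is still in bay 3.

- **Bolt and hatch opening:** I lifted the handle, drew the bolt to its stop and let it back to about 50 mm so the handle rested on the plate. I then slid the hatch back until it hit its stop.
- **Closing up:** I pulled the hatch shut until it hit its front stop (15 N, no further movement). I then pushed the bolt home against its stop (about 5 N), and the handle dropped into its notch.
- **Last checks:** The final pictures show the rod through the eye, the handle down and three jars under the closed hatch. No lidded yellow jar is left on the right, and the pot, bottle, scale and look-alikes have not moved.

**What went less smoothly:**
- The first three tries at lifting the handle slipped off the knob. Turning the gripper along with the handle fixed that. Forces at the wrist stayed under about 20 N in the readings.
- The jar in bay 1 was found about 30 mm nearer the front wall than where I set it down. It may have been knocked, or shifted as I let go. It was upright and well inside its bay, so I left it.

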